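Release a bearing block and show its bore to the inspection camera

ROBOT

A 6-joint arm with a two-finger parallel gripper is mounted at the origin on the work surface. World frame = base frame: x ahead of the robot, y to its left, z up, the work surface at z = 0. Lengths are in m, angles in rad, forces in N, time in s.
With the tool pointing down it reaches from about 0.35 to 0.975 m from the base axis. Payload 4.9 kg.
Tool frame: the origin (TCP) lies between the finger pads; the fingertips stand 14 mm ahead of it and the grasp point (between the pads) lies 5 mm behind it; z points along the fingers, y is the direction in which the jaws open and shut (so a half turn about z gives the same grasp; the last joint's range is limited). The gripper opens to 85 mm and grips with 20 to 120 N. Pads are 22 mm wide; open, the fingers measure 114 mm over their backs; the gripper's body (76 mm by 85 mm) begins 54 mm behind the grasp point. The pads swing forward as they close: fully open they stand 13 mm farther back than shut.
Start: joints at [-1.221, 0.053, 1.613, -0, 1.476, -0.119], TCP at [0.282, -0.558, 0.245] pointing down, gripper open.
Joint ranges: [-3.01, 3.01], [-1.01, 2.22], [0.06, 2.58], [-1.02, 4.17], [0.09, 2.62], [-3.14, 3.14]. Speed limits (rad/s): [2.57, 2.57, 3.14, 3.14, 3.14, 3.14].

INTERFACE

Orientations are given as a unit quaternion [x, y, z, w].
In Python, from station import * gives the robot as it stands. The module is installed in compiled form; this text tells all that it offers.
- The arm moves only by the shell command python3 -m jog 'ROWS' [OPENING] [FORCE]. ROWS is JSON, a list of rows, each an object with "delta_pos": the shift along the tool's x, y, z normalised to -1 to 1, where 1 is 1 m, a list of three; "turn": the turn about the tool's z normalised to -1 to 1, where 1 is 180 degrees. A call has 1 to 8 rows; each row shifts and turns the commanded pose from where the row before left it, along the tool's axes as they then stand; what a row does not reach is not made up. A row lasts 1/10 s, in which the tool goes at most 50 mm and 8.59 degrees, less where a joint would pass 70% of its speed; a pose out of reach is approached as far as the arm can. A call with a number of a shift or a turn outside -1 to 1 is refused whole. A call with a gripper value outside its range is refused whole. OPENING is the closure, from -1 (fully open) to 1 (shut), so that 0 is half open, set as the call begins (- or left out, the last holds). The fingers move at their own pace and stop on an object; FORCE is the grip in N (left out, the last holds). Time passes only in rows, so rows that do not move let the fingers close. It gives the time, the measured TCP pose, the force and the opening at its end, in the units of the state.
- read_state(): the state, without advancing time (a new reading comes with each control period).
- snapshot(name): name is "scene" or "top" or "wrist"; returns (picture, depth): 420x560x3 uint8, blue, green, red; 420x560 float32, m along the optical axis (not along the pixel's ray), 0 where there is no reading.
- camera_model(name): a dict with "fx", "fy", "cx", "cy" (pixels), "T" (4x4, takes a point from camera to world coordinates); the wrist camera has in their place "hand_eye" (4x4, takes a point from camera to tool coordinates, whose origin is the TCP and whose axes are the flange's). Camera axes: x right, y up, looking along -z (the intrinsics and any distortion apply to the point x, -y, -z); pixel columns grow to the right and rows downward; lengths in m; the calibration is good to about 2 mm. The wrist camera is an equidistant fisheye: a pixel r from the principal point sees the ray r / f radians off the axis. A picture is of the moment at which its call begins: read the wrist's pose just before it. camera_model takes no time and is no camera call.
- hand_in(): hands the job in, once; it reports no verdict.
Trained networks look in the newest picture that a camera, given by its name, has taken for a name from the list of things; names that differ only in an ending like _2 or _b are one class to them, and where a whole thing is asked for, a point or a joint stands for the part that bears it (a point fixed in the world has none). Each returns a list of dicts, best first, with "conf" (0 to 1); they miss things now and then, are a little off and sometimes report something else, mostly with a low value. They report only what shows in the picture. A call takes as long as a camera call.
- find_in(name, camera): "location" ([x, y, z] in m, in world coordinates, good to about 4 mm: the middle of the surface that is visible of it).
- regions_of(name, camera): "mask" (420x560 bool, what is visible of it).
The state is a dict: "clock": time; "joint_positions": joint angles; "joint_velocities": joint speeds; "effort": joint torques, N m; "tool_pos": TCP position; "orientation": TCP orientation; "wrist_force": force on the tool from outside, world axes, zero at the start; "moment": the same for the moment, N m; "finger_gap": finger opening in m.
Only numpy, scipy, OpenCV 4.12 (cv2) and the standard library are available. Lean on these libraries where they do the work, as an engineer would, in place of code of your own. Each camera call takes 0.05 s, during which the arm holds its last target.

TASK

At the goods-in bench of the parts store, first swing the red-handled hold-down lever up until it stands upright, and only then take the blue bearing block out of the clamping stand. Hold the block in the air in front of the inspection camera, foot downwards, so that the lens looks straight through its bore from 150 mm away, square on and with the block not rolled to the side. Do not touch the camera or its stand, leave everything else on the bench where it is, and finish still holding the block steady there; do not put it down.

Things in the scene. Friction and masses are not known exactly. Their poses are not given: they have to be found in the camera images.
- fixture: Clamping stand fixed to the bench: dark steel base 210 x 130 x 15 mm, a nest of 6 mm high steel strips (2 mm play round the block's foot), a grey post. Origin on the bench below the seated block's centre; z up, +x from block to post. The lever's hinge axis is parallel to y at x 80, z 97 mm. Post: x 60 to 110 mm, 60 mm wide, up to z 115 mm.
- lever (a joint): Angle of the hold-down lever, rad. 0: level over the block, handle towards the stand's -x (starts at 0 to 0.12). Grows as the handle is swung up and over towards the post; 1.57 is upright, the stop is at 1.85. Stiff hinge: 2 to 3 N at the handle moves it, and it stays at any angle where it is left.
- lever_handle (a point): Centre of the lever's red handle, a barrel 24 mm in diameter, 34 mm long, its axis parallel to the hinge (stand's y), 135 mm from the hinge axis. Pinched on its two flat ends it turns between the fingers as the lever swings. Its bar is 14 mm wide, 10 mm thick, with a rubber pad over the block. Lever's axes: x along the bar from handle to hinge, y along the barrel.
- block_bore (a point): Centre of the through bore (24 mm clear, brass bush standing out 2 mm at each end) of the blue bearing block, half-way up, 33 mm above its underside. From 11 to 53 mm up the block has flat sides 46 mm apart (its y); it is 30 mm thick (its x). The bore runs along x; z is up. At the start it stands in the nest, axes parallel to the stand's within 0.02 rad.
- view (a point): Viewing point of the camera, in the air on the lens axis 150 mm in front of the lens's front face: where the bore's centre is to be held. x points along the lens axis from here to the lens (upwards, as the camera looks down by 0.15 to 0.45 rad), y is level, z square to both, mostly up. 210 to 280 mm above the bench, differing by start.
- camera_stand: Inspection camera on its stand, fixed: grey base plate 120 x 120 x 14 mm, column 22 mm thick 30 mm behind the origin, white camera head 80 x 56 x 56 mm with its centre 305 mm above the origin, black lens barrel 48 mm in diameter, its front face 52 mm from the head's centre. Origin on the bench; the lens faces -x, slanting down.
- spare: A second bearing block of the same shape and size, grey, standing on the bench; origin under its foot's centre. Leave alone.
- carton_red: Small carton 100 x 75 x 60 mm with red tape, origin at the centre of its underside. Leave alone.
- carton_blue: Small carton 90 x 80 x 75 mm with blue tape, origin at the centre of its underside. Leave alone.
- spray_can: Green spray can 58 mm in diameter, 130 mm tall, origin at the centre of its underside. Leave alone.
- grease_tin: Squat jar with a yellow lid, 72 mm in diameter, 55 mm tall, origin at the centre of its underside. Leave alone.
- spanner: Steel spanner about 165 mm long, 7 mm thick, lying flat on the bench along its x, origin under its middle. Leave alone.
- race: Steel bearing race, a ring 80 mm in outer diameter, 18 mm tall, lying flat, origin at the centre of its underside. Leave alone.
- block: The same blue bearing block, origin at the centre of its underside, 33 mm below the bore's centre. 66 mm tall in all: foot 90 mm (its y) x 30 mm (x) x 11 mm, a flat-sided body, and a stepped top, 36 then 22 mm wide, above 53 mm. It weighs 0.18 to 0.33 kg.

How it is judged:
By the outcome, as a careful person would: the job done as asked, in the order asked, and still so for the second after the job is handed in, while the arm keeps its last pose, push and grip.
It also fails if it takes over 45 s, if anything falls off the work surface, if the arm or the gripper's body presses on something with over 40 N, if the wrist force passes 120 N, or if a joint passes its speed limit or range.

## Working session

There is one attempt and no reset: what is moved stays moved. The work goes in short steps, Python scripts to look and compute and a shell command to move; the robot and the scene stay as the last step left them, time stands still between calls to the robot, and variables do not carry over. Pictures are saved under pics/ and viewed, and the job is handed in when it is done.

```bash
mkdir -p pics; ls; python3 - <<'E'
from station import *
import cv2
s=read_state();print(s)
for n in ["scene","top","wrist"]:
    p,d=snapshot(n);cv2.imwrite(f"pics/{n}0.png",p)
    print(n,camera_model(n),d[d>0].min(),d.max())
E
```

```text
pics
{'clock': 0.0, 'joint_positions': array([-1.22097869e+00,  5.33590120e-02,  1.61430295e+00, -3.61339484e-05,
        1.47597227e+00, -1.19018873e-01]), 'joint_velocities': array([-0.00080989,  0.0010401 , -0.000288  ,  0.00212986, -0.00050339,
        0.00094798]), 'effort': array([ 3.06512802e-04, -3.93675399e+01, -3.70180643e+01, -2.05190081e-04,
        6.79917153e-03,  4.75839613e-06]), 'tool_pos': array([ 0.28218234, -0.55700853,  0.24405629]), 'orientation': array([ 9.72648723e-01,  2.32278752e-01, -1.35401761e-04, -1.01193042e-03]), 'wrist_force': array([ 0.24265555,  0.63033256, -0.20773295]), 'moment': array([-0.04874159, -0.00136122,  0.00047459]), 'finger_gap': 0.0854089868402122}
scene {'fx': 383.1469850132713, 'fy': 383.1469850132713, 'cx': 281.8451209633128, 'cy': 204.68273619707563, 'T': array([[-0.38670938, -0.7160831 ,  0.58110313,  1.17170723],
       [ 0.92220025, -0.30136855,  0.24232972,  0.28889154],
       [ 0.00159799,  0.62960463,  0.77691406,  1.03080535],
       [ 0.        ,  0.        ,  0.        ,  1.        ]])} 0.8430188 3.7387671
top {'fx': 503.1431797844641, 'fy': 503.1431797844641, 'cx': 281.68374654227773, 'cy': 201.78919234720607, 'T': array([[ 0.01384257,  0.98955581, -0.14348407,  0.34132473],
       [-0.99980734,  0.01569519,  0.01178781,  0.05083405],
       [ 0.01391671,  0.14329326,  0.98958242,  1.77242768],
       [ 0.        ,  0.        ,  0.        ,  1.        ]])} 0.9993766 2.699823
wrist {'fx': 325.19226210127806, 'fy': 325.19226210127806, 'cx': 279.30087539700315, 'cy': 209.7999977657449, 'hand_eye': array([[ 3.95737466e-04,  9.63626645e-01,  2.67251813e-01,
         6.67950293e-02],
       [ 9.99999889e-01, -3.12702765e-04, -3.53257494e-04,
         1.70959329e-05],
       [-2.56837953e-04,  2.67251923e-01, -9.63626662e-01,
        -1.28539460e-01],
       [ 0.00000000e+00,  0.00000000e+00,  0.00000000e+00,
         1.00000000e+00]])} 0.050000183 1.5457292
```

View pics/scene0.png

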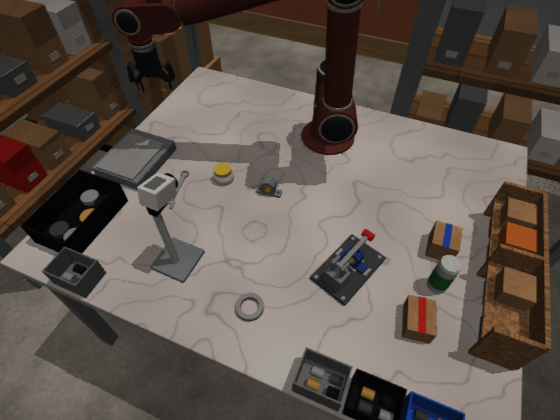

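View pics/top0.png

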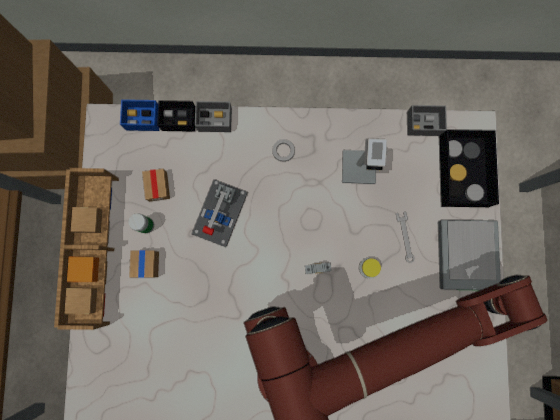

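View pics/wrist0.png

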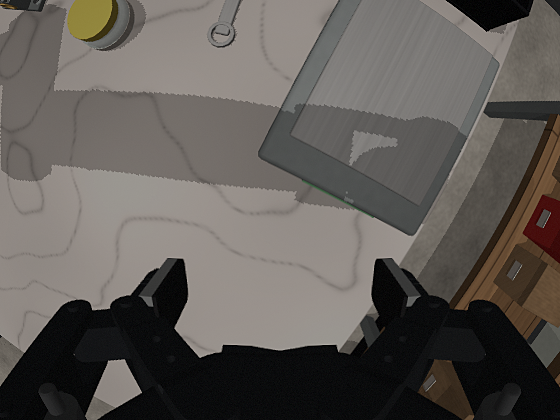

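The scene shows the fixture at about (350,265) with the red handle at (368,235). The camera stand is at (165,215), and the grey spare block is at (268,188). In the top view, the handle is at (209,230), the post is further from the robot at (225,190), and the camera head is at (376,150). Next I'll locate each of these.

```bash
cat > h.py <<'E'
from station import *
import numpy as np, cv2
from scipy.spatial.transform import Rotation as R
def cloud(name,d,pose=None):
    m=camera_model(name)
    v,u=np.mgrid[0:420,0:560].astype(float)
    a=(u-m["cx"])/m["fx"]; b=(v-m["cy"])/m["fy"]
    if name=="wrist":
        r=np.hypot(a,b); k=np.where(r>1e-9,np.tan(np.minimum(r,1.5))/np.maximum(r,1e-9),1); a=a*k;b=b*k
        T=np.eye(4);T[:3,:3]=R.from_quat(pose["orientation"]).as_matrix();T[:3,3]=pose["tool_pos"];T=T@m["hand_eye"]
    else: T=m["T"]
    P=np.stack([a*d,-b*d,-d],-1)
    return P@T[:3,:3].T+T[:3,3]
def st():
    s=read_state();print("t",round(s["clock"],2),"pos",s["tool_pos"].round(4),"R",R.from_quat(s["orientation"]).as_matrix().round(3).tolist(),"F",s["wrist_force"].round(1),"gap",round(s["finger_gap"],4),"q",s["joint_positions"].round(3));return s
E
python3 - <<'E'
from h import *
C={};M={}
for n in ["scene","top"]:
    p,d=snapshot(n);C[n]=cloud(n,d)
    for k in ["fixture","lever_handle","block","camera_stand","spare"]:
        f=find_in(k,n); print(n,k,[(np.round(x["location"],3).tolist(),round(x["conf"],2)) for x in f[:3]])
        g=regions_of(k,n)
        if g:
            M[n+k]=g[0]["mask"]; v,u=np.nonzero(g[0]["mask"]); q=C[n][g[0]["mask"]]
            print("   ",len(v),u.min(),u.max(),v.min(),v.max(),q.min(0).round(3),q.max(0).round(3))
    np.savez("c_"+n,pic=p,d=d)
np.savez("masks",**M)
st()
E
```

```text
scene fixture [([0.594, 0.248, 0.015], 0.94)]
    1418 401 435 296 342 [ 0.592  0.289 -0.001] [1.172 0.515 1.031]
scene lever_handle [([0.533, 0.259, 0.105], 0.69), ([0.662, 0.468, 0.067], 0.62)]
    291 340 373 229 263 [ 0.421  0.221 -0.   ] [0.607 0.292 0.119]
scene block [([0.543, 0.264, 0.039], 0.86), ([0.733, -0.232, 0.137], 0.64)]
    293 340 366 250 272 [0.515 0.213 0.012] [1.172 0.299 1.031]
scene camera_stand [([0.733, -0.232, 0.143], 0.94)]
    328 339 366 247 273 [0.502 0.211 0.012] [1.172 0.299 1.031]
scene spare [([0.377, -0.093, 0.028], 0.6), ([0.724, -0.226, 0.326], 0.53)]
    335 256 281 177 196 [ 0.298 -0.145 -0.002] [1.172 0.289 1.031]
top fixture [([0.561, 0.251, 0.017], 0.71)]
    2036 192 246 180 245 [ 0.341  0.051 -0.003] [0.671 0.342 1.772]
top lever_handle [([0.524, 0.259, 0.103], 0.62), ([0.364, -0.096, 0.056], 0.62)]
    206 203 223 194 234 [0.341 0.051 0.008] [0.606 0.291 1.772]
top block [([0.538, 0.244, 0.036], 0.56)]
    189 204 229 210 224 [0.513 0.212 0.012] [0.562 0.3   0.102]
top camera_stand [([0.709, -0.232, 0.013], 0.79)]
    1616 341 386 138 183 [ 0.341 -0.346 -0.01 ] [0.838 0.051 1.772]
top spare [([0.363, -0.096, 0.052], 0.54)]
    219 204 229 209 225 [0.51  0.212 0.01 ] [0.566 0.3   0.106]
t 1.25 pos [ 0.2824 -0.5576  0.2453] R [[0.892, 0.452, -0.0], [0.452, -0.892, 0.0], [-0.0, -0.0, -1.0]] F [ 0.6 -0.3  0.2] gap 0.0854 q [-1.221  0.053  1.613 -0.     1.476 -0.119]
```

```bash
python3 - <<'E'
from h import *
def plane(q):
    c=q.mean(0);u,s,v=np.linalg.svd(q-c,full_matrices=False);n=v[2];n=n*np.sign(n[2]);return c,n,s[2]/np.sqrt(len(q))
for n in ["scene","top"]:
    z=np.load(f"c_{n}.npz");P=cloud(n,z["d"]);ok=z["d"]>0
    # base
    m=ok&(abs(P[...,0]-.57)<.17)&(abs(P[...,1]-.25)<.17)&(P[...,2]>.009)&(P[...,2]<.022)
    k,lab,stt,_=cv2.connectedComponentsWithStats(m.astype(np.uint8));i=1+stt[1:,4].argmax();q=P[lab==i]
    r=cv2.minAreaRect((q[:,:2]*1000).astype(np.float32));print(n,"base",r,len(q),q[:,2].mean())
    # bench
    b=ok&(abs(P[...,0]-.5)<.1)&(abs(P[...,1]-.05)<.1);print("bench z",np.median(P[b][:,2]))
    # cam base
    m=ok&(abs(P[...,0]-.72)<.15)&(abs(P[...,1]+.23)<.13)&(P[...,2]>.009)&(P[...,2]<.02)
    q=P[m];r=cv2.minAreaRect((q[:,:2]*1000).astype(np.float32));print("cambase",r,len(q),q[:,2].mean())
    m=ok&(abs(P[...,0]-.74)<.15)&(abs(P[...,1]+.23)<.13)&(P[...,2]>.24)&(P[...,2]<.45)
    q=P[m];print("head",len(q),q.min(0),q.max(0))
    hsv=cv2.cvtColor(z["pic"],cv2.COLOR_BGR2HSV)
    v,u=np.nonzero(m);x0,x1,y0,y1=u.min()-25,u.max()+25,v.min()-25,v.max()+25
    cv2.imwrite(f"pics/head_{n}.png",cv2.resize(z["pic"][y0:y1,x0:x1],None,fx=5,fy=5,interpolation=cv2.INTER_NEAREST));print(x0,y0)
E
```

```text
scene base ((554.9429321289062, 248.4522705078125), (130.50303649902344, 212.9879913330078), 69.94812774658203) 1553 0.015239015081103516
bench z 0.00015782291441213125
cambase ((729.826171875, -243.9601593017578), (122.07437133789062, 120.56124877929688), 87.99198913574219) 1169 0.014015044847922523
head 1227 [ 0.65072327 -0.27322626  0.24201639] [ 0.75482303 -0.2134649   0.34341425]
112 147
top base ((556.00390625, 249.5859375), (135.99819946289062, 228.21121215820312), 69.15937805175781) 1299 0.015804753723572134
bench z 0.0011335544113924012
cambase ((720.3115844726562, -230.87808227539062), (299.11932373046875, 258.0236511230469), 0.16482169926166534) 838 0.014029487482514265
head 655 [ 0.6535311  -0.27186908  0.27338796] [ 0.75418921 -0.21342522  0.3505359 ]
339 113
```

```bash
python3 - <<'E'
import cv2,numpy as np
a=cv2.imread("pics/head_scene.png");b=cv2.imread("pics/head_top.png")
h=max(a.shape[0],b.shape[0]);c=np.zeros((h,a.shape[1]+b.shape[1],3),np.uint8);c[:a.shape[0],:a.shape[1]]=a;c[:b.shape[0],a.shape[1]:]=b
f=min(800/c.shape[1],600/c.shape[0]);cv2.imwrite("pics/head2.png",cv2.resize(c,None,fx=f,fy=f))
z=np.load("c_scene.npz")["pic"][215:315,295:405];cv2.imwrite("pics/fix.png",cv2.resize(z,None,fx=6,fy=6))
E
```

```text
(no output)
```

View pics/head2.png

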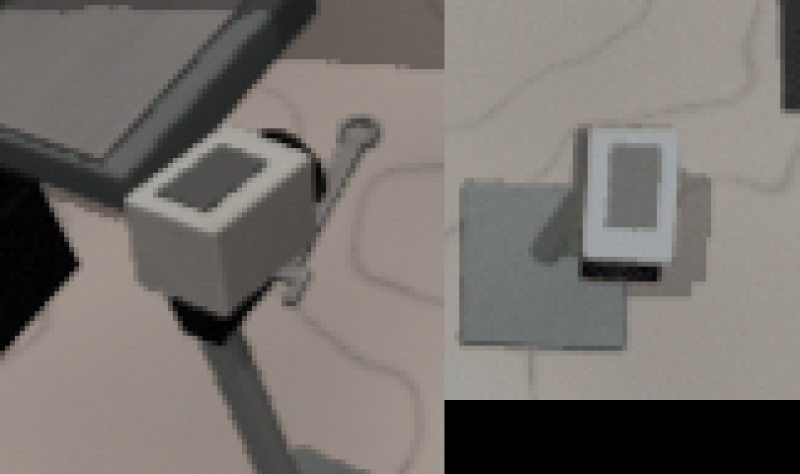

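View pics/fix.png

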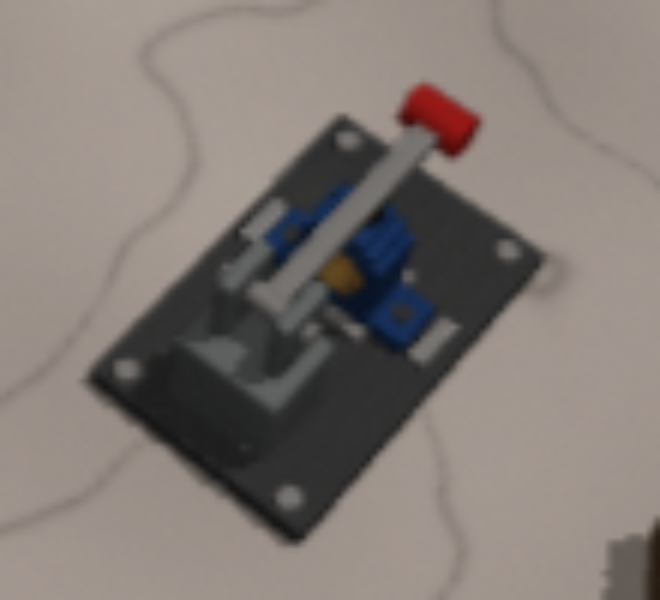

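```bash
cat > head.py <<'E'
from h import *
from scipy.optimize import least_squares
def sdbox(p,h):
    q=abs(p)-h; return np.linalg.norm(np.maximum(q,0),axis=1)+np.minimum(q.max(1),0)
def sdcyl(p,x0,x1,r):
    a=np.hypot(p[:,1],p[:,2])-r; b=np.maximum(x0-p[:,0],p[:,0]-x1); 
    return np.minimum(np.maximum(a,b),0)+np.hypot(np.maximum(a,0),np.maximum(b,0))
def axes(yaw,t):
    # view x: towards lens, horizontal yaw, up by t
    x=np.array([np.cos(yaw)*np.cos(t),np.sin(yaw)*np.cos(t),np.sin(t)]);y=np.array([-np.sin(yaw),np.cos(yaw),0]);return np.stack([x,y,np.cross(x,y)],1)
def local(q,p): return (q-p[:3])@axes(p[3],p[4])
def res(p,q):
    l=local(q,p); return np.minimum(sdbox(l,np.array([.04,.028,.028])),sdcyl(l,-.052,-.039,.024))
def fit(q,p0=(.71,-.243,.305,0,.3)):
    r=least_squares(res,p0,args=(q,),loss="soft_l1",f_scale=.002);return r.x,np.median(abs(res(r.x,q)))
def headpts(P,ok,zmin=.27):
    m=ok&(abs(P[...,0]-.705)<.09)&(abs(P[...,1]+.243)<.07)&(P[...,2]>zmin)&(P[...,2]<.42)
    return P[m]
def view(p):
    A=axes(p[3],p[4]);return p[:3]-A[:,0]*.202,A
E
python3 - <<'E'
from head import *
Q=[]
for n in ["scene","top"]:
    z=np.load(f"c_{n}.npz");P=cloud(n,z["d"]);q=headpts(P,z["d"]>0);Q.append(q)
    p,e=fit(q);print(n,len(q),p.round(4),e,"view",view(p)[0].round(4))
p,e=fit(np.vstack(Q));print("both",p.round(4),e,view(p)[0].round(4))
E
```

```text
scene 1142 [ 0.7087 -0.2445  0.3054 -0.0211  0.2392] 0.0007290441086430805 view [ 0.5125 -0.2403  0.2575]
top 655 [ 0.7088 -0.2434  0.3071 -0.0362  0.2511] 0.0017045862464574076 view [ 0.5132 -0.2363  0.2569]
both [ 0.7086 -0.2443  0.306  -0.0254  0.2409] 0.0010043589975166634 [ 0.5125 -0.2393  0.2578]
```

```bash
cat > plan.py <<'E'
from h import *
def plan(target,yaw,n):
    s=read_state();M=R.from_quat(s["orientation"]).as_matrix();y0=np.arctan2(M[1,0],M[0,0]);p=s["tool_pos"].copy()
    dy=(yaw-y0)
    step=(np.array(target)-p)/n
    for i in range(n):
        y=y0+dy*i/n;X=np.array([np.cos(y),np.sin(y),0]);Y=np.array([np.sin(y),-np.cos(y),0])
        print([round(float(v),3) for v in (step@X,step@Y,-step[2])],"turn",round(-dy/n/np.pi,4))
E
python3 -c "
from plan import *
plan([.49,.265,.32],np.radians(160),18)"
```

```text
[0.031, -0.036, -0.004] turn -0.0411
[0.035, -0.031, -0.004] turn -0.0411
[0.039, -0.026, -0.004] turn -0.0411
[0.042, -0.021, -0.004] turn -0.0411
[0.044, -0.016, -0.004] turn -0.0411
[0.046, -0.01, -0.004] turn -0.0411
[0.047, -0.004, -0.004] turn -0.0411
[0.047, 0.002, -0.004] turn -0.0411
[0.046, 0.008, -0.004] turn -0.0411
[0.045, 0.014, -0.004] turn -0.0411
[0.043, 0.02, -0.004] turn -0.0411
[0.04, 0.025, -0.004] turn -0.0411
[0.036, 0.03, -0.004] turn -0.0411
[0.032, 0.035, -0.004] turn -0.0411
[0.027, 0.038, -0.004] turn -0.0411
[0.022, 0.042, -0.004] turn -0.0411
[0.017, 0.044, -0.004] turn -0.0411
[0.011, 0.046, -0.004] turn -0.0411
```

```bash
python3 -m jog '[{"delta_pos":[0.031,-0.036,-0.004],"turn":-0.041},{"delta_pos":[0.035,-0.031,-0.004],"turn":-0.041},{"delta_pos":[0.039,-0.026,-0.004],"turn":-0.041},{"delta_pos":[0.042,-0.021,-0.004],"turn":-0.041},{"delta_pos":[0.044,-0.016,-0.004],"turn":-0.041},{"delta_pos":[0.046,-0.010,-0.004],"turn":-0.041}]' -1 20; python3 -c "
from plan import *
st();plan([.49,.265,.32],np.radians(160),12)"
```

```text
clock: 1.85
tool_pos: [0.3513, -0.2824, 0.2696]
orientation: [0.812, 0.584, 0.0, 0.0]
wrist_force: [0.2, -0.3, 0.1]
finger_gap: 0.0853
t 1.85 pos [ 0.3513 -0.2824  0.2696] R [[0.319, 0.948, 0.001], [0.948, -0.319, -0.0], [-0.0, 0.001, -1.0]] F [ 0.2 -0.3  0.1] gap 0.0853 q [-0.843 -0.399  1.97   0.     1.57  -0.518]
[0.047, -0.004, -0.004] turn -0.041
[0.047, 0.002, -0.004] turn -0.041
[0.046, 0.008, -0.004] turn -0.041
[0.045, 0.014, -0.004] turn -0.041
[0.043, 0.02, -0.004] turn -0.041
[0.04, 0.025, -0.004] turn -0.041
[0.036, 0.03, -0.004] turn -0.041
[0.032, 0.035, -0.004] turn -0.041
[0.027, 0.038, -0.004] turn -0.041
[0.022, 0.042, -0.004] turn -0.041
[0.017, 0.044, -0.004] turn -0.041
[0.011, 0.046, -0.004] turn -0.041
```

Tracking is good, so I'll continue.

```bash
python3 -m jog '[{"delta_pos":[0.047,-0.004,-0.004],"turn":-0.041},{"delta_pos":[0.047,0.002,-0.004],"turn":-0.041},{"delta_pos":[0.046,0.008,-0.004],"turn":-0.041},{"delta_pos":[0.045,0.014,-0.004],"turn":-0.041},{"delta_pos":[0.043,0.020,-0.004],"turn":-0.041},{"delta_pos":[0.040,0.025,-0.004],"turn":-0.041},{"delta_pos":[0.036,0.030,-0.004],"turn":-0.041},{"delta_pos":[0.032,0.035,-0.004],"turn":-0.041}]' && python3 -m jog '[{"delta_pos":[0.027,0.038,-0.004],"turn":-0.041},{"delta_pos":[0.022,0.042,-0.004],"turn":-0.041},{"delta_pos":[0.017,0.044,-0.004],"turn":-0.041},{"delta_pos":[0.011,0.046,-0.004],"turn":-0.041},{"delta_pos":[0,0,0],"turn":0}]'
python3 - <<'E'
from plan import *
s=st();p,d=snapshot("wrist");np.savez("c_w1",pic=p,d=d,pos=s["tool_pos"],q=s["orientation"]);cv2.imwrite("pics/w1.png",p)
for k in ["lever_handle","block","fixture"]:
    print(k,[(np.round(x["location"],4).tolist(),round(x["conf"],2)) for x in find_in(k,"wrist")[:3]])
p,d=snapshot("scene");np.savez("c_scene2",pic=p,d=d)
p,d=snapshot("top");np.savez("c_top2",pic=p,d=d)
E
```

```text
clock: 2.65
tool_pos: [0.4435, 0.0834, 0.3019]
orientation: [0.419, 0.908, 0.0, 0.001]
wrist_force: [1.0, -0.1, 0.2]
finger_gap: 0.0854
clock: 3.15
tool_pos: [0.4904, 0.2683, 0.3171]
orientation: [0.173, 0.985, 0.001, -0.0]
wrist_force: [0.3, 0.2, 0.1]
finger_gap: 0.0853
t 3.15 pos [0.4904 0.2683 0.3171] R [[-0.94, 0.34, -0.0], [0.34, 0.94, 0.001], [0.001, 0.001, -1.0]] F [0.3 0.2 0.1] gap 0.0853 q [ 3.670e-01 -1.370e-01  1.679e+00  1.000e-03  1.600e+00 -8.570e-01]
lever_handle [([0.5229, 0.2618, 0.1042], 0.8), ([0.5441, -0.3907, 0.0039], 0.37)]
block [([0.5324, 0.2488, 0.0393], 0.95)]
fixture [([0.5437, 0.2532, 0.0152], 0.83), ([0.6278, 0.4681, 0.059], 0.66)]
```

View pics/w1.png

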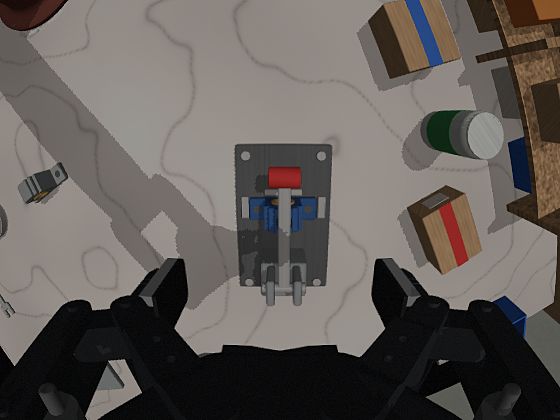

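The fixture sits square in the wrist view: red handle at (285,177), blue block at (284,212) and post at (284,285). Next I'll measure it from the depth data.

```bash
python3 - <<'E'
from h import *
W=np.load("c_w1.npz");pose={"tool_pos":W["pos"],"orientation":W["q"]}
def rect(q): return cv2.minAreaRect((q[:,:2]*1000).astype(np.float32))
for n,f in [("scene","c_scene"),("top","c_top2"),("wrist","c_w1")]:
    z=np.load(f+".npz");d=z["d"];P=cloud(n,d,pose);ok=(d>0)&(abs(P[...,0]-.56)<.15)&(abs(P[...,1]-.25)<.15)
    hsv=cv2.cvtColor(z["pic"],cv2.COLOR_BGR2HSV)
    m=ok&(P[...,2]>.0105)&(P[...,2]<.02)
    m=cv2.morphologyEx(m.astype(np.uint8),cv2.MORPH_OPEN,np.ones((3,3),np.uint8))
    k,lab,stt,_=cv2.connectedComponentsWithStats(m);i=1+stt[1:,4].argmax()
    r=rect(P[lab==i]);print(n,"base",np.round(r[0],1),np.round(r[1],1),round(r[2],2))
    red=ok&((hsv[...,0]<8)|(hsv[...,0]>172))&(hsv[...,1]>150)&(P[...,2]>.06)
    q=P[red];r=rect(q);print("  red n",len(q),"rect",np.round(r[0],1),np.round(r[1],1),round(r[2],1),"z",q[:,2].min().round(4),np.percentile(q[:,2],[50,95]).round(4), "mean",q.mean(0).round(4))
    bl=ok&(abs(hsv[...,0].astype(int)-110)<12)&(hsv[...,1]>130)&(hsv[...,2]>40)
    q=P[bl];c,s_=np.cos(-.35),np.sin(-.35)
    L=np.stack([(q[:,0]-.535)*c+(q[:,1]-.256)*s_,-(q[:,0]-.535)*s_+(q[:,1]-.256)*c,q[:,2]],1)
    print("  blue",len(q),np.percentile(L,[3,50,97],axis=0).round(4).tolist())
    for zz in [(.02,.03),(.03,.066),(.066,.085)]:
        t=L[(L[:,2]>zz[0])&(L[:,2]<zz[1])]
        if len(t)>5: print("    z",zz,len(t),np.percentile(t,[4,96],axis=0).round(4).tolist())
    # post
    A=P[ok];L=np.stack([(A[:,0]-.535)*c+(A[:,1]-.256)*s_,-(A[:,0]-.535)*s_+(A[:,1]-.256)*c,A[:,2]],1)
    t=L[(L[:,2]>.1)&(L[:,2]<.125)&(L[:,0]>.045)];print("  post",len(t),np.percentile(t,[3,97],axis=0).round(4).tolist() if len(t) else 0)
    t=L[(L[:,2]>.017)&(L[:,2]<.024)];print("  strips", len(t),np.percentile(t,[3,97],axis=0).round(4).tolist())
E
```

```text
scene base [555.3 248.2] [130.4 210.5] 70.02
  red n 76 rect [487.1 274.5] [31.5 19.7] 70.5 z 0.1002 [0.1114 0.1165] mean [0.489  0.2758 0.1108]
  blue 196 [[-0.0114, -0.0408, 0.0224], [0.0041, 0.0183, 0.0563], [0.0172, 0.0429, 0.0806]]
    z (0.02, 0.03) 84 [[-0.0111, -0.0428, 0.0226], [0.0157, 0.0426, 0.029]]
    z (0.03, 0.066) 24 [[-0.0112, 0.0122, 0.0367], [0.0144, 0.022, 0.0655]]
    z (0.066, 0.085) 83 [[-0.0108, -0.0216, 0.0667], [0.0175, 0.0206, 0.0816]]
  post 190 [[0.0494, -0.0194, 0.1004], [0.0979, 0.021, 0.117]]
  strips 392 [[-0.0736, -0.0589, 0.0171], [0.1198, 0.0618, 0.0235]]
top base [580.6 220.3] [24.2 13.6] 35.01
  red n 383 rect [462.6 248.1] [132.5 106.6] 20.2 z 0.1011 [0.6106 0.6236] mean [0.478  0.2577 0.5535]
  blue 97 [[-0.0316, -0.0782, 0.0218], [0.0022, -0.0231, 0.0562], [0.0146, -0.009, 0.3974]]
    z (0.02, 0.03) 32 [[-0.0087, -0.0447, 0.0219], [0.015, -0.0224, 0.0299]]
    z (0.03, 0.066) 20 [[-0.0074, -0.0423, 0.0302], [0.0147, -0.0218, 0.0626]]
    z (0.066, 0.085) 33 [[-0.0098, -0.0215, 0.0666], [0.0132, -0.009, 0.0824]]
  post 123 [[0.0502, -0.0209, 0.1007], [0.0965, 0.0211, 0.1211]]
  strips 329 [[-0.079, -0.0628, 0.0172], [0.1233, 0.0577, 0.0237]]
wrist base [553.3 249.9] [130.5 210.1] 70.1
  red n 689 rect [484.2 272.5] [140.2  28.1] 72.7 z 0.1023 [0.1125 0.1149] mean [0.4814 0.2761 0.1191]
  blue 1218 [[-0.0153, -0.042, 0.0235], [-0.0047, -0.0079, 0.0638], [0.0131, 0.0424, 0.0809]]
    z (0.02, 0.03) 530 [[-0.0152, -0.0433, 0.0233], [0.0128, 0.0429, 0.0274]]
    z (0.03, 0.066) 89 [[-0.0155, -0.0224, 0.0328], [-0.0146, 0.0223, 0.0652]]
    z (0.066, 0.085) 589 [[-0.0148, -0.0214, 0.067], [0.0131, 0.0216, 0.0811]]
  post 932 [[0.048, -0.0195, 0.1008], [0.0921, 0.0215, 0.1154]]
  strips 865 [[-0.0743, -0.0548, 0.0174], [0.1165, 0.0561, 0.0234]]
```

```bash
cat > tl.py <<'E'
from h import *
def tl(w):
    s=st();M=R.from_quat(s["orientation"]).as_matrix();return ((np.array(w)-s["tool_pos"])@M).round(4)
E
python3 - <<'E'
from tl import *
W=np.load("c_w1.npz");pose={"tool_pos":W["pos"],"orientation":W["q"]}
P=cloud("wrist",W["d"],pose);hsv=cv2.cvtColor(W["pic"],cv2.COLOR_BGR2HSV)
m=(W["d"]>0)&((hsv[...,0]<8)|(hsv[...,0]>172))&(hsv[...,1]>150)&(P[...,2]>.085)&(P[...,2]<.125)&(abs(P[...,0]-.487)<.04)&(abs(P[...,1]-.275)<.04)
q=P[m];r=cv2.minAreaRect((q[:,:2]*1000).astype(np.float32));print(r,np.percentile(q[:,2],[1,50,99]))
t=q[q[:,2]>.1135];print(t.mean(0))
print(tl([.483,.2747,.098]))
E
```

```text
((482.16229248046875, 276.0469055175781), (33.5186653137207, 21.040727615356445), 70.0885009765625) [0.10337488 0.11242038 0.11520625]
[0.48273867 0.27583102 0.11413593]
t 3.45 pos [0.4901 0.2628 0.3174] R [[-0.937, 0.349, 0.0], [0.349, 0.937, -0.0], [-0.0, -0.0, -1.0]] F [-0.1  1.  -0.7] gap 0.0853 q [ 0.358 -0.145  1.685 -0.     1.601 -0.856]
[0.0109 0.0087 0.2194]
```

```bash
python3 -m jog '[{"delta_pos":[0.011,0.009,0.03],"turn":0},{"delta_pos":[0,0,0.045],"turn":0},{"delta_pos":[0,0,0.025],"turn":0},{"delta_pos":[0,0,0],"turn":0},{"delta_pos":[0,0,0],"turn":0}]' -0.4 
python3 - <<'E'
from tl import *
s=st();p,d=snapshot("wrist");np.savez("c_w2",pic=p,d=d,pos=s["tool_pos"],q=s["orientation"]);cv2.imwrite("pics/w2.png",p)
P=cloud("wrist",d,s);hsv=cv2.cvtColor(p,cv2.COLOR_BGR2HSV)
ok=(d>0)&(abs(P[...,0]-.54)<.15)&(abs(P[...,1]-.25)<.15)
m=ok&((hsv[...,0]<8)|(hsv[...,0]>172))&(hsv[...,1]>150)&(P[...,2]>.085)&(P[...,2]<.125)
q=P[m];r=cv2.minAreaRect((q[:,:2]*1000).astype(np.float32));print("red",r,np.percentile(q[:,2],[1,50,99]));t=q[q[:,2]>.1135];print(t.mean(0))
bl=ok&(abs(hsv[...,0].astype(int)-110)<12)&(hsv[...,1]>130)&(hsv[...,2]>40)
q=P[bl];c,s_=np.cos(-.35),np.sin(-.35)
L=np.stack([(q[:,0]-.535)*c+(q[:,1]-.256)*s_,-(q[:,0]-.535)*s_+(q[:,1]-.256)*c,q[:,2]],1)
for zz in [(.02,.03),(.066,.075),(.075,.085)]:
    t=L[(L[:,2]>zz[0])&(L[:,2]<zz[1])];print("    z",zz,len(t),np.percentile(t,[2,98],axis=0).round(4).tolist())
    r=cv2.minAreaRect((t[:,:2]*1000).astype(np.float32));print(r)
print(tl([.483,.2755,.098]))
E
```

```text
clock: 3.95
tool_pos: [0.4832, 0.2755, 0.218]
orientation: [0.177, 0.984, 0.0, 0.0]
wrist_force: [0.1, 0.4, 1.3]
finger_gap: 0.0596
t 3.95 pos [0.4832 0.2755 0.218 ] R [[-0.937, 0.348, 0.0], [0.348, 0.937, 0.0], [-0.0, 0.0, -1.0]] F [0.1 0.4 1.3] gap 0.0596 q [ 0.384 -0.093  1.803 -0.     1.432 -0.831]
red ((482.4714050292969, 276.2655029296875), (33.65524673461914, 22.69417381286621), 70.42892456054688) [0.10393585 0.11244625 0.115105  ]
[0.48251178 0.2760038  0.11412169]
    z (0.02, 0.03) 894 [[-0.0153, -0.0437, 0.0209], [0.014, 0.0435, 0.0279]]
((-0.2900829315185547, -0.0590362548828125), (30.280986785888672, 88.69844055175781), 0.27528074383735657)
    z (0.066, 0.075) 433 [[-0.015, -0.0226, 0.0665], [0.014, 0.0226, 0.0749]]
((-0.006310462951660156, 0.004222869873046875), (30.696762084960938, 45.607059478759766), 1.2520756721496582)
    z (0.075, 0.085) 521 [[-0.0144, -0.017, 0.0751], [0.0133, 0.0175, 0.0814]]
((-0.24849510192871094, 0.06732368469238281), (29.992752075195312, 35.07063293457031), 0.9696481227874756)
t 4.0 pos [0.484  0.2759 0.2195] R [[-0.937, 0.348, 0.003], [0.348, 0.937, 0.001], [-0.002, 0.002, -1.0]] F [-0.2  0.2  0.9] gap 0.0601 q [ 0.385 -0.094  1.801 -0.     1.432 -0.831]
[ 0.001  -0.001   0.1215]
```

View pics/w2.png

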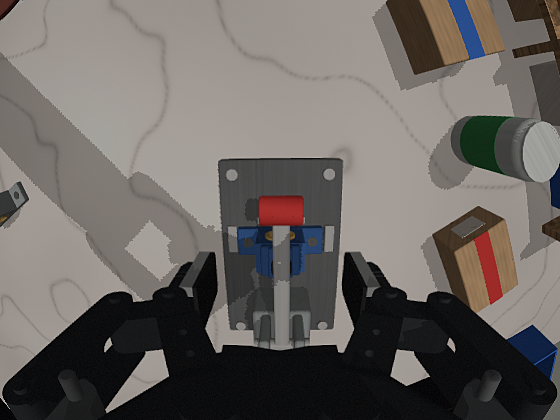

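The handle at (282,211) lies between the fingers, and the two wrist measurements agree to within 1 mm: handle (0.4825, 0.276, 0.103), block centre (0.5347, 0.2561). I'll lower the gripper and pinch.

```bash
python3 -m jog '[{"delta_pos":[0.001,0,0.045],"turn":0},{"delta_pos":[0,0,0.045],"turn":0},{"delta_pos":[0,0,0.030],"turn":0},{"delta_pos":[0,0,0],"turn":0},{"delta_pos":[0,0,0],"turn":0}]' -0.4 25 && python3 -m jog '[{"delta_pos":[0,0,0],"turn":0},{"delta_pos":[0,0,0],"turn":0},{"delta_pos":[0,0,0],"turn":0},{"delta_pos":[0,0,0],"turn":0}]' 0.6 25;  python3 - <<'E'
from tl import *
st()
p,d=snapshot("wrist");cv2.imwrite("pics/w3.png",p)
# arc from angle a0
a0=np.arcsin(.006/.135);
import math
prev=None
for a in [a0]+list(np.linspace(a0,1.57,21))[1:]:
    x=.080-.135*math.cos(a);z=.097+.135*math.sin(a)
    if prev: print(round(a,2),"tool x",round(-(x-prev[0]),4),"tool z",round(-(z-prev[1]),4))
    prev=(x,z)
E
```

```text
clock: 4.5
tool_pos: [0.4836, 0.277, 0.0998]
orientation: [0.176, 0.984, 0.001, 0.001]
wrist_force: [-0.0, -0.0, 0.6]
finger_gap: 0.06
clock: 4.9
tool_pos: [0.4838, 0.2765, 0.0995]
orientation: [0.176, 0.984, 0.0, 0.002]
wrist_force: [2.0, -4.0, 3.8]
finger_gap: 0.0335
t 4.9 pos [0.4838 0.2765 0.0995] R [[-0.938, 0.347, 0.005], [0.347, 0.938, -0.0], [-0.004, 0.002, -1.0]] F [ 2.  -4.   3.8] gap 0.0335 q [ 0.386  0.026  1.895 -0.002  1.216 -0.83 ]
0.12 tool x -0.0008 tool z -0.0103
0.2 tool x -0.0016 tool z -0.0102
0.27 tool x -0.0024 tool z -0.01
0.35 tool x -0.0032 tool z -0.0098
0.43 tool x -0.0039 tool z -0.0095
0.5 tool x -0.0046 tool z -0.0092
0.58 tool x -0.0053 tool z -0.0088
0.65 tool x -0.006 tool z -0.0084
0.73 tool x -0.0066 tool z -0.0079
0.81 tool x -0.0072 tool z -0.0074
0.88 tool x -0.0077 tool z -0.0068
0.96 tool x -0.0082 tool z -0.0062
1.04 tool x -0.0087 tool z -0.0056
1.11 tool x -0.0091 tool z -0.0049
1.19 tool x -0.0094 tool z -0.0042
1.26 tool x -0.0097 tool z -0.0035
1.34 tool x -0.0099 tool z -0.0027
1.42 tool x -0.0101 tool z -0.002
1.49 tool x -0.0102 tool z -0.0012
1.57 tool x -0.0103 tool z -0.0004
```

View pics/w3.png

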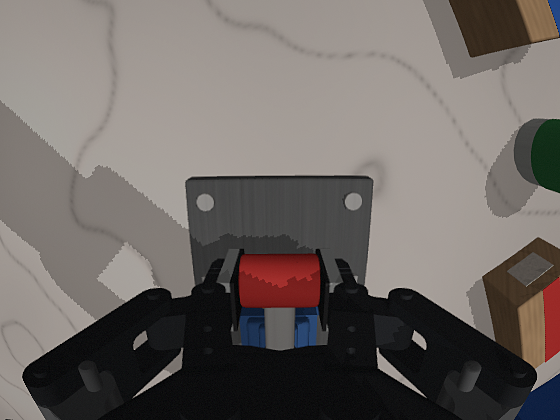

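The handle is pinched at (280,280) with a 33.5 mm gap. I'll swing it along the arc.

```bash
python3 -m jog '[{"delta_pos":[-0.001,0,-0.010],"turn":0},{"delta_pos":[-0.0016,0,-0.0102],"turn":0},{"delta_pos":[-0.0024,0,-0.010],"turn":0},{"delta_pos":[-0.0032,0,-0.0098],"turn":0},{"delta_pos":[-0.0039,0,-0.0095],"turn":0},{"delta_pos":[-0.0046,0,-0.0092],"turn":0},{"delta_pos":[-0.0053,0,-0.0088],"turn":0},{"delta_pos":[-0.006,0,-0.0084],"turn":0}]'; python3 -c "
from tl import *
st()"
```

```text
clock: 5.75
tool_pos: [0.5077, 0.2676, 0.1736]
orientation: [0.176, 0.984, 0.001, -0.001]
wrist_force: [0.8, 5.5, -4.2]
finger_gap: 0.0334
t 5.75 pos [0.5077 0.2676 0.1736] R [[-0.938, 0.347, -0.002], [0.347, 0.938, 0.002], [0.003, 0.001, -1.0]] F [ 0.8  5.5 -4.2] gap 0.0334 q [ 0.354 -0.013  1.801  0.003  1.355 -0.863]
```

```bash
python3 -m jog '[{"delta_pos":[-0.0066,0,-0.008],"turn":0},{"delta_pos":[-0.0072,0,-0.0074],"turn":0},{"delta_pos":[-0.0077,0,-0.0068],"turn":0},{"delta_pos":[-0.0082,0,-0.0062],"turn":0},{"delta_pos":[-0.0087,0,-0.0056],"turn":0},{"delta_pos":[-0.0091,0,-0.0049],"turn":0},{"delta_pos":[-0.0094,0,-0.0042],"turn":0},{"delta_pos":[-0.0097,0,-0.0035],"turn":0}]' && python3 -m jog '[{"delta_pos":[-0.0099,0,-0.0027],"turn":0},{"delta_pos":[-0.0101,0,-0.002],"turn":0},{"delta_pos":[-0.0102,0,-0.0012],"turn":0},{"delta_pos":[-0.0103,0,-0.0004],"turn":0},{"delta_pos":[0,0,0],"turn":0},{"delta_pos":[0,0,0],"turn":0}]'; python3 - <<'E'
from tl import *
s=st()
c,s_=np.cos(-.35),np.sin(-.35);v=s["tool_pos"]-[.5347,.2561,0]
x=v[0]*c+v[1]*s_;y=-v[0]*s_+v[1]*c;z=v[2]+.005;print("stand",x,y,z,"angle",np.arctan2(z-.097,.08-x))
p,d=snapshot("scene");cv2.imwrite("pics/s4.png",cv2.resize(p[150:320,250:450],None,fx=3,fy=3))
E
```

```text
clock: 6.55
tool_pos: [0.5703, 0.2449, 0.2212]
orientation: [0.176, 0.984, 0.001, -0.001]
wrist_force: [-1.5, 6.3, 0.2]
finger_gap: 0.0334
clock: 7.15
tool_pos: [0.6099, 0.2305, 0.2284]
orientation: [0.176, 0.984, 0.001, 0.001]
wrist_force: [1.7, 4.6, 1.4]
finger_gap: 0.0336
t 7.15 pos [0.6099 0.2305 0.2284] R [[-0.938, 0.347, 0.003], [0.347, 0.938, 0.002], [-0.002, 0.003, -1.0]] F [1.7 4.6 1.4] gap 0.0336 q [ 0.247  0.124  1.566  0.002  1.449 -0.97 ]
stand 0.079442584692396 0.0017481800629507646 0.23341112012295342 angle 1.5667100601869872
```

View pics/s4.png

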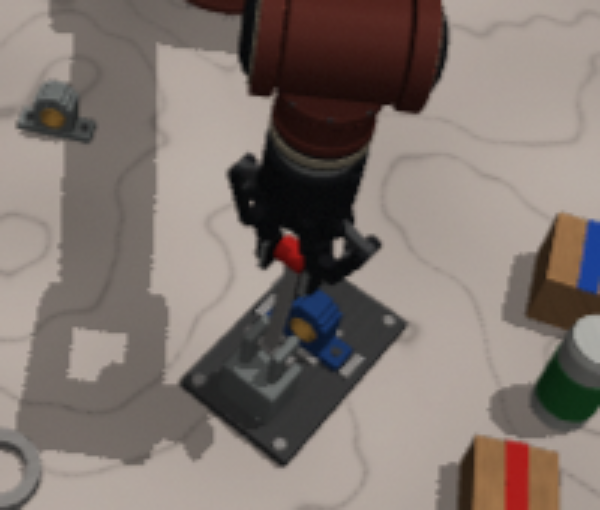

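The lever stands upright at about 1.567. I'll check how far the wrist extends toward the post side before planning the block grasp, then release.

```bash
python3 -m jog '[{"delta_pos":[0,0,0],"turn":0},{"delta_pos":[0,0,0],"turn":0},{"delta_pos":[0,0,0],"turn":0}]' -0.5 && python3 -m jog '[{"delta_pos":[0,0,-0.03],"turn":0},{"delta_pos":[0,0,-0.04],"turn":0},{"delta_pos":[0,0,-0.02],"turn":0},{"delta_pos":[0.045,0,0],"turn":0},{"delta_pos":[0.036,0,0],"turn":0},{"delta_pos":[0,0,0],"turn":0},{"delta_pos":[0,0,0],"turn":0}]'; python3 - <<'E'
from tl import *
s=st();p,d=snapshot("scene");cv2.imwrite("pics/s5.png",cv2.resize(p[100:320,250:450],None,fx=2.7,fy=2.7))
P=cloud("scene",d);M=R.from_quat(s["orientation"]).as_matrix();L=(P-s["tool_pos"])@M
ok=(d>0)&(abs(L[...,0])<.2)&(abs(L[...,1])<.12)
for h in np.arange(-.4,.02,.02):
    m=ok&(L[...,2]>h)&(L[...,2]<h+.02)
    if m.sum()>5: print(round(h,2),m.sum(),"minx",np.percentile(L[m][:,0],2).round(3),"y",np.percentile(L[m][:,1],[2,98]).round(3))
# lever angle from points
c,s_=np.cos(-.35),np.sin(-.35)
A=P[(d>0)];S=np.stack([(A[:,0]-.5347)*c+(A[:,1]-.2561)*s_,-(A[:,0]-.5347)*s_+(A[:,1]-.2561)*c,A[:,2]],1)
m=(abs(S[:,1])<.025)&(S[:,2]>.13)&(S[:,2]<.25)&(S[:,0]>.05)&(S[:,0]<.12);T=S[m]
for z in np.arange(.13,.25,.015):
    t=T[(T[:,2]>z)&(T[:,2]<z+.015)]
    if len(t)>2:print("lever z",round(z,3),len(t),np.percentile(t[:,0],[5,50,95]).round(4))
p,d=snapshot("wrist");cv2.imwrite("pics/w5.png",p)
E
```

```text
clock: 7.5
tool_pos: [0.6088, 0.2292, 0.2264]
orientation: [0.176, 0.984, -0.0, 0.0]
wrist_force: [0.0, -0.7, 0.4]
finger_gap: 0.0639
clock: 8.2
tool_pos: [0.5324, 0.2578, 0.3164]
orientation: [0.176, 0.984, -0.0, 0.0]
wrist_force: [0.2, -0.4, 0.6]
finger_gap: 0.0643
t 8.2 pos [0.5324 0.2578 0.3164] R [[-0.938, 0.346, 0.001], [0.346, 0.938, -0.0], [-0.001, -0.0, -1.0]] F [ 0.2 -0.4  0.6] gap 0.0643 q [ 3.250e-01 -5.900e-02  1.607e+00 -1.000e-03  1.593e+00 -8.920e-01]
-0.34 6 minx 0.154 y [-0.12  -0.113]
-0.32 2063 minx -0.045 y [-0.117  0.047]
-0.3 1795 minx -0.06 y [-0.113  0.06 ]
-0.28 1150 minx -0.067 y [-0.099  0.065]
-0.26 671 minx -0.065 y [-0.106  0.063]
-0.24 368 minx -0.05 y [-0.107  0.047]
-0.22 232 minx -0.037 y [-0.026  0.033]
-0.2 310 minx -0.038 y [-0.03   0.034]
-0.18 190 minx -0.038 y [-0.025  0.035]
-0.16 332 minx -0.039 y [-0.032  0.035]
-0.14 237 minx -0.039 y [-0.03   0.036]
-0.12 85 minx -0.038 y [-0.033  0.038]
-0.1 434 minx -0.021 y [-0.067  0.066]
-0.08 250 minx -0.019 y [-0.066  0.065]
-0.06 260 minx -0.018 y [-0.065  0.062]
-0.04 82 minx -0.014 y [-0.053  0.045]
-0.02 91 minx -0.013 y [-0.047  0.044]
0.0 16 minx -0.013 y [-0.043  0.037]
lever z 0.13 19 [0.0781 0.0819 0.0839]
lever z 0.145 19 [0.0761 0.0802 0.082 ]
lever z 0.16 22 [0.0706 0.0793 0.0807]
lever z 0.175 33 [0.0609 0.0768 0.0791]
lever z 0.19 21 [0.0715 0.0758 0.0783]
lever z 0.205 19 [0.0726 0.0753 0.0768]
lever z 0.22 34 [0.0631 0.0796 0.0808]
lever z 0.235 104 [0.0616 0.073  0.0795]
```

View pics/s5.png

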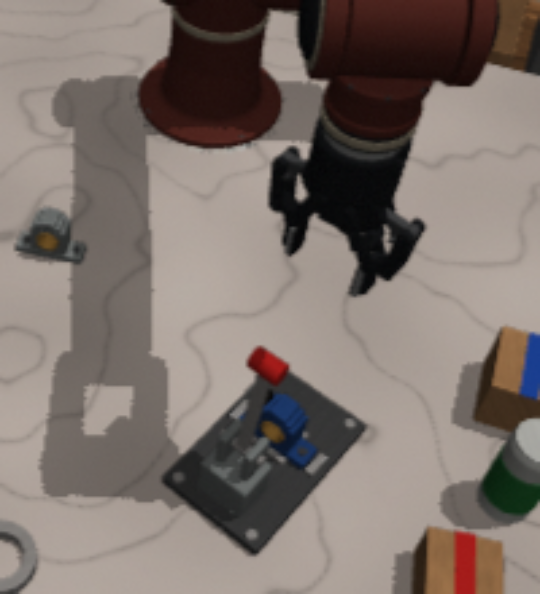

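View pics/w5.png

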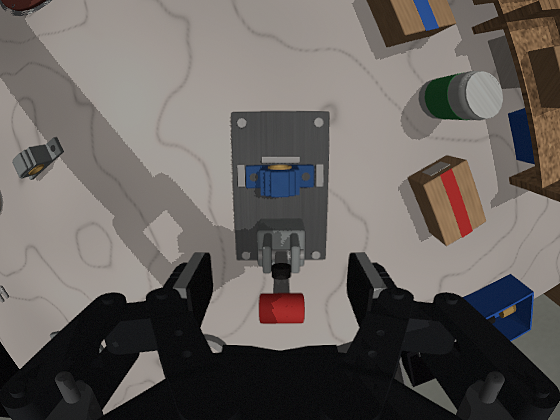

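The block at (278,180) is clear. From the scene depth the lever leans slightly short of upright (about 1.48), so I'll cross-check with the wrist depth.

```bash
python3 - <<'E'
from tl import *
c,s_=np.cos(-.35),np.sin(-.35)
def S(A): return np.stack([(A[:,0]-.5347)*c+(A[:,1]-.2561)*s_,-(A[:,0]-.5347)*s_+(A[:,1]-.2561)*c,A[:,2]],1)
for n in ["wrist","scene","top"]:
    s=read_state();p,d=snapshot(n);P=cloud(n,d,s);hsv=cv2.cvtColor(p,cv2.COLOR_BGR2HSV)
    m=(d>0)&((hsv[...,0]<8)|(hsv[...,0]>172))&(hsv[...,1]>150)&(P[...,2]>.19)&(P[...,2]<.26)&(abs(P[...,0]-.605)<.06)&(abs(P[...,1]-.23)<.06)
    q=S(P[m])
    if len(q)<10: print(n,len(q)); continue
    print(n,len(q),np.percentile(q,[2,50,98],axis=0).round(4).tolist())
    # fit cylinder axis along y radius 12mm
    from scipy.optimize import least_squares
    r=least_squares(lambda v:np.hypot(q[:,0]-v[0],q[:,2]-v[1])-.012,[.075,.23],loss="soft_l1",f_scale=.001)
    print("  centre",r.x.round(4),"angle",np.arctan2(r.x[1]-.097,.08-r.x[0]).round(3))
    A=P[(d>0)];q=S(A)
    for z0,nm in [((.108,.12),"post")]:
        t=q[(q[:,2]>z0[0])&(q[:,2]<z0[1])&(q[:,0]>.045)&(q[:,0]<.13)&(abs(q[:,1])<.035)];print("  ",nm,len(t),np.percentile(t[:,0],[2,98]).round(4) if len(t) else "")
    bl=(d>0)&(abs(hsv[...,0].astype(int)-110)<12)&(hsv[...,1]>130)&(hsv[...,2]>40)&(P[...,2]>.075)&(P[...,2]<.09)
    q=S(P[bl]); q=q[(abs(q[:,0])<.05)&(abs(q[:,1])<.05)]; print("  block top",len(q),np.percentile(q,[2,98],axis=0).round(4).tolist())
E
```

```text
wrist 1306 [[0.0551, -0.0144, 0.2296], [0.0609, 0.0018, 0.241], [0.0739, 0.0171, 0.2436]]
  centre [0.0675 0.231 ] angle 1.477
   post 548 [0.0625 0.0941]
  block top 707 [[-0.0144, -0.0166, 0.0752], [0.0145, 0.0168, 0.0821]]
scene 119 [[0.0621, -0.0135, 0.2295], [0.074, 0.0047, 0.2402], [0.0812, 0.0172, 0.2447]]
  centre [0.0684 0.2313] angle 1.485
   post 104 [0.0674 0.099 ]
  block top 93 [[-0.0116, -0.0164, 0.0752], [0.0177, 0.0142, 0.0848]]
top 30 [[0.0583, -0.0161, 0.2318], [0.0694, -0.0111, 0.242], [0.0774, -0.0015, 0.2498]]
  centre [0.0699 0.2326] angle 1.496
   post 29 [0.0665 0.0979]
  block top 16 [[-0.0119, -0.0017, 0.0761], [0.0022, 0.0154, 0.0887]]
```

The wrist, scene and top depth all put the handle at about 1.48, so it stopped some 12 mm short. I'll nudge it on from the block side with closed fingers.

```bash
python3 -m jog '[{"delta_pos":[-0.03,0,0],"turn":0},{"delta_pos":[0,0,0.04],"turn":0},{"delta_pos":[0,0,0.045],"turn":0},{"delta_pos":[0,0,0],"turn":0},{"delta_pos":[0,0,0],"turn":0}]' 1 20 && python3 -m jog '[{"delta_pos":[-0.01,0,0],"turn":0},{"delta_pos":[-0.008,0,0],"turn":0},{"delta_pos":[-0.006,0,0],"turn":0},{"delta_pos":[-0.004,0,0],"turn":0},{"delta_pos":[0,0,0],"turn":0},{"delta_pos":[0,0,0],"turn":0}]';  cat > lev.py <<'E'
from tl import *
from scipy.optimize import least_squares
c,s_=np.cos(-.35),np.sin(-.35)
def S(A): return np.stack([(A[:,0]-.5347)*c+(A[:,1]-.2561)*s_,-(A[:,0]-.5347)*s_+(A[:,1]-.2561)*c,A[:,2]],1)
def lev(ns):
  for n in ns:
    s=read_state();p,d=snapshot(n);P=cloud(n,d,s);hsv=cv2.cvtColor(p,cv2.COLOR_BGR2HSV)
    m=(d>0)&((hsv[...,0]<8)|(hsv[...,0]>172))&(hsv[...,1]>150)&(P[...,2]>.19)&(P[...,2]<.26)&(abs(P[...,0]-.605)<.06)&(abs(P[...,1]-.23)<.06)
    q=S(P[m]); print(n,len(q))
    if len(q)<10: continue
    if n!="wrist": q[:,0]-=.003
    r=least_squares(lambda v:np.hypot(q[:,0]-v[0],q[:,2]-v[1])-.012,[.075,.23],loss="soft_l1",f_scale=.001)
    print("  centre",r.x.round(4),"angle",np.arctan2(r.x[1]-.097,.08-r.x[0]).round(3))
E
python3 -c "
from lev import *
s=st();print(S(s['tool_pos'][None]));lev(['scene','wrist'])"
```

```text
clock: 8.95
tool_pos: [0.5608, 0.247, 0.2305]
orientation: [0.177, 0.984, -0.001, -0.001]
wrist_force: [-0.3, -0.1, 0.9]
finger_gap: -0.0003
clock: 9.55
tool_pos: [0.5874, 0.2374, 0.231]
orientation: [0.176, 0.984, -0.0, 0.0]
wrist_force: [-1.1, 0.1, -0.8]
finger_gap: 0.0002
t 9.55 pos [0.5874 0.2374 0.231 ] R [[-0.938, 0.347, 0.0], [0.347, 0.938, -0.0], [-0.0, -0.0, -1.0]] F [-1.1  0.1 -0.8] gap 0.0002 q [ 0.267  0.081  1.607 -0.     1.453 -0.949]
[[0.05589642 0.00053678 0.23104587]]
scene 130
  centre [0.0774 0.2319] angle 1.551
wrist 201
  centre [0.0794 0.2316] angle 1.566
```

```bash
python3 -m jog '[{"delta_pos":[-0.0015,0,0],"turn":0},{"delta_pos":[0,0,0],"turn":0},{"delta_pos":[0.03,0,0],"turn":0},{"delta_pos":[0.0285,0,0],"turn":0},{"delta_pos":[0,0,-0.04],"turn":0},{"delta_pos":[0,0,-0.04],"turn":0},{"delta_pos":[0,0,0],"turn":0},{"delta_pos":[0,0,0],"turn":0}]' -1 20; python3 -c "
from lev import *
s=st();print(S(s['tool_pos'][None]));lev(['wrist','scene'])
p,d=snapshot('wrist');cv2.imwrite('pics/w6.png',p)
print(tl([.5328,.2568,.045]))"
```

```text
clock: 10.45
tool_pos: [0.5343, 0.2577, 0.3131]
orientation: [0.176, 0.984, 0.001, 0.002]
wrist_force: [0.5, 0.2, 0.0]
finger_gap: 0.0853
t 10.45 pos [0.5343 0.2577 0.3131] R [[-0.938, 0.347, 0.004], [0.347, 0.938, 0.001], [-0.003, 0.002, -1.0]] F [0.5 0.2 0. ] gap 0.0853 q [ 0.324 -0.056  1.61  -0.     1.584 -0.893]
[[-0.00090135  0.00137806  0.31309597]]
wrist 1281
  centre [0.0798 0.2315] angle 1.569
scene 123
  centre [0.0782 0.2316] angle 1.557
t 10.6 pos [0.5332 0.2572 0.3093] R [[-0.938, 0.347, -0.003], [0.347, 0.938, -0.001], [0.002, -0.002, -1.0]] F [ 0.3  0.3 -0.4] gap 0.0861 q [ 0.324 -0.054  1.613  0.     1.585 -0.893]
[-3.000e-04 -1.000e-04  2.643e-01]
```

View pics/w6.png

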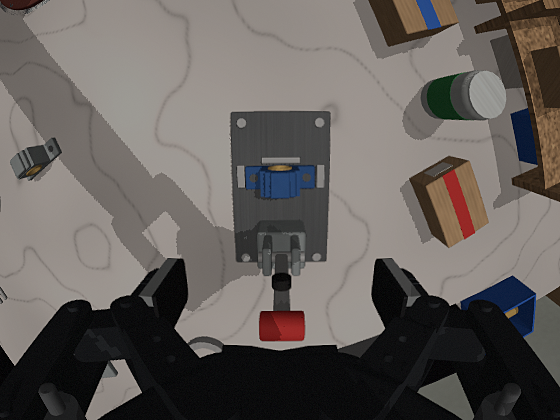

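The lever now reads 1.56 to 1.57, with the handle at (282,325) in line over the post. I'll descend around the block and grip it lightly.

```bash
python3 -m jog '[{"delta_pos":[0,0,0.045],"turn":0},{"delta_pos":[0,0,0.045],"turn":0},{"delta_pos":[0,0,0.045],"turn":0},{"delta_pos":[0,0,0.045],"turn":0},{"delta_pos":[0,0,0.04],"turn":0},{"delta_pos":[0,0,0.03],"turn":0},{"delta_pos":[0,0,0.0145],"turn":0},{"delta_pos":[0,0,0],"turn":0}]' -1 20 && python3 -m jog '[{"delta_pos":[0,0,0],"turn":0},{"delta_pos":[0,0,0],"turn":0},{"delta_pos":[0,0,0],"turn":0},{"delta_pos":[0,0,0],"turn":0},{"delta_pos":[0,0,0],"turn":0}]' 0.7 20; python3 -c "
from lev import *
s=st();print(S(s['tool_pos'][None]))"
```

```text
clock: 11.4
tool_pos: [0.5313, 0.2565, 0.0431]
orientation: [0.176, 0.984, -0.002, -0.003]
wrist_force: [0.4, -0.2, -0.0]
finger_gap: 0.0851
clock: 11.9
tool_pos: [0.5353, 0.2579, 0.049]
orientation: [0.176, 0.984, 0.001, 0.002]
wrist_force: [0.4, -1.4, 6.7]
finger_gap: 0.0456
t 11.9 pos [0.5353 0.2579 0.049 ] R [[-0.938, 0.347, 0.004], [0.347, 0.938, 0.001], [-0.003, 0.002, -1.0]] F [ 0.4 -1.4  6.7] gap 0.0456 q [ 0.324  0.178  1.827 -0.     1.133 -0.893]
[[-4.44893277e-05  1.91303380e-03  4.90384152e-02]]
```

The block is gripped with a 45.6 mm gap, but the 6.7 N upward force suggests the fingertips are close to the foot. I'll regrip about 7 mm higher so the block has room to pivot in the pads.

```bash
python3 -m jog '[{"delta_pos":[0,0,0],"turn":0},{"delta_pos":[0,0,0],"turn":0},{"delta_pos":[0,0,-0.007],"turn":0},{"delta_pos":[0,0,0],"turn":0}]' -0.4 20 && python3 -m jog '[{"delta_pos":[0,0,0],"turn":0},{"delta_pos":[0,0,0],"turn":0},{"delta_pos":[0,0,0],"turn":0},{"delta_pos":[0,0,0],"turn":0}]' 0.7 20; python3 -c "
from lev import *
for i in range(4):
  s=read_state();print(S(s['tool_pos'][None]),s['wrist_force'],s['finger_gap'])
p,d=snapshot('scene');cv2.imwrite('pics/s7.png',cv2.resize(p[200:320,290:410],None,fx=5,fy=5))
p,d=snapshot('wrist');cv2.imwrite('pics/w7.png',p);s=st();print(S(s['tool_pos'][None]))
"
```

```text
clock: 12.3
tool_pos: [0.5342, 0.2577, 0.0546]
orientation: [0.176, 0.984, 0.0, 0.001]
wrist_force: [0.1, -0.2, 0.6]
finger_gap: 0.0596
clock: 12.7
tool_pos: [0.5341, 0.2577, 0.0541]
orientation: [0.176, 0.984, 0.0, 0.0]
wrist_force: [-0.0, 1.1, 2.9]
finger_gap: 0.0455
[[-0.00110609  0.0012587   0.05407879]] [-0.02493659  1.11252669  2.93264196] 0.04552375542123292
[[-0.00110609  0.0012587   0.05407879]] [-0.02493659  1.11252669  2.93264196] 0.04552375542123292
[[-0.00110609  0.0012587   0.05407879]] [-0.02493659  1.11252669  2.93264196] 0.04552375542123292
[[-0.00110609  0.0012587   0.05407879]] [-0.02493659  1.11252669  2.93264196] 0.04552375542123292
t 12.8 pos [0.5341 0.2577 0.0541] R [[-0.938, 0.347, 0.001], [0.347, 0.938, 0.0], [-0.001, 0.001, -1.0]] F [-0.1  1.9  3.3] gap 0.0457 q [ 0.324  0.17   1.826  0.     1.145 -0.893]
[[-0.00111144  0.00126967  0.05408507]]
```

View pics/w7.png

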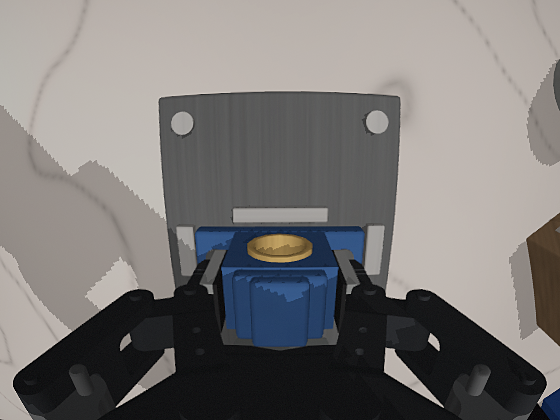

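View pics/s7.png

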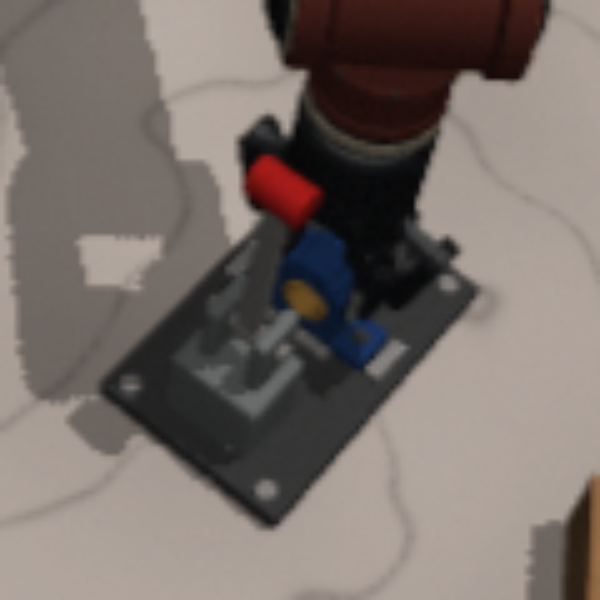

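```bash
python3 -m jog '[{"delta_pos":[0.003,0,0],"turn":0},{"delta_pos":[0.003,0,-0.0006],"turn":0},{"delta_pos":[0.003,0,-0.0007],"turn":0},{"delta_pos":[0.002,0,-0.0004],"turn":0},{"delta_pos":[0.002,0,-0.0003],"turn":0},{"delta_pos":[0,0,0],"turn":0}]' 0.7 20;  cat > tilt.py <<'E'
from lev import *
def tilt(save=None):
    s=read_state();p,d=snapshot("wrist");P=cloud("wrist",d,s)
    if save: cv2.imwrite(save,p)
    M=R.from_quat(s["orientation"]).as_matrix();L=(P-s["tool_pos"])@M
    hsv=cv2.cvtColor(p,cv2.COLOR_BGR2HSV)
    bl=(d>0)&(abs(hsv[...,0].astype(int)-110)<14)&(hsv[...,1]>110)&(abs(L[...,0])<.06)&(abs(L[...,1])<.06)&(abs(L[...,2])<.08)
    # normals
    dz=L[2:,1:-1]-L[:-2,1:-1];dx=L[1:-1,2:]-L[1:-1,:-2];n=np.cross(dx,dz);n/=np.linalg.norm(n,axis=2,keepdims=True)+1e-12;n*=-np.sign(n[...,2:3])
    b=cv2.erode(bl.astype(np.uint8),np.ones((3,3)))[1:-1,1:-1]>0
    N=n[b];Q=L[1:-1,1:-1][b]
    up=N[:,2]<-.85
    a=np.arctan2(N[up][:,0],-N[up][:,2]);
    a=np.arctan2(N[:,0],-N[:,2]);m=(abs(N[:,1])<.15)
    h,e=np.histogram(a[m],bins=np.arange(-.8,2.3,.05));
    print("tilt hist",[(round(e[i],2),int(h[i])) for i in range(len(h)) if h[i]>15])
    # rest: body top / foot planes
    for lo,hi in [(.2-.25,.2+.35),(1.3,2.1)]:
        k=m&(a>lo)&(a<hi)
        if k.sum()>20: print(" ang median",lo,np.median(a[k]).round(3),k.sum())
    return s,p,d,L,bl
E
python3 -c "
from tilt import *
s,p,d,L,bl=tilt('pics/w8.png');print(S(s['tool_pos'][None]),s['wrist_force'],s['finger_gap'])"
```

```text
clock: 13.4
tool_pos: [0.5227, 0.2616, 0.0557]
orientation: [0.176, 0.984, 0.0, 0.002]
wrist_force: [6.2, -1.7, -0.8]
finger_gap: 0.0455
tilt hist [(np.float64(-0.75), 26), (np.float64(-0.7), 30), (np.float64(-0.65), 49), (np.float64(-0.6), 42), (np.float64(-0.55), 50), (np.float64(-0.5), 50), (np.float64(-0.45), 41), (np.float64(-0.4), 44), (np.float64(-0.35), 53), (np.float64(-0.3), 43), (np.float64(-0.25), 33), (np.float64(-0.2), 45), (np.float64(-0.15), 24), (np.float64(-0.1), 31), (np.float64(-0.05), 19), (np.float64(0.0), 19), (np.float64(0.1), 20), (np.float64(0.35), 18), (np.float64(0.4), 19), (np.float64(0.65), 17), (np.float64(0.75), 17), (np.float64(0.9), 17), (np.float64(1.05), 16), (np.float64(1.15), 23), (np.float64(1.2), 23), (np.float64(1.25), 18), (np.float64(1.3), 20), (np.float64(1.35), 30), (np.float64(1.4), 27), (np.float64(1.45), 30), (np.float64(1.5), 39)]
 ang median -0.04999999999999999 0.233 178
 ang median 1.3 1.453 157
[[-0.01318296  0.0010571   0.0556655 ]] [ 6.17385817 -1.65866476 -0.76482876] 0.04546342904076855
```

View pics/w8.png

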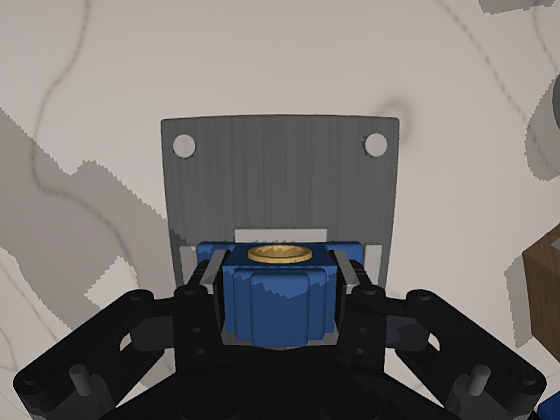

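```bash
cat > bfit.py <<'E'
from lev import *
from head import sdbox
def blk(l):
    # block frame: x along bore, y jaws, z up from underside
    def bx(hw,z0,z1): return sdbox(l-np.array([0,0,(z0+z1)/2]),np.array([.015,hw,(z1-z0)/2]))
    return np.minimum.reduce([bx(.045,0,.011),bx(.023,.011,.053),bx(.018,.053,.0605),bx(.011,.0605,.066)])
def frame(rv): return R.from_rotvec(rv).as_matrix()
def bluepts(p,d,P,c,r=.075):
    hsv=cv2.cvtColor(p,cv2.COLOR_BGR2HSV)
    m=(d>0)&(abs(hsv[...,0].astype(int)-110)<14)&(hsv[...,1]>110)&(hsv[...,2]>35)&(np.linalg.norm(P-c,axis=2)<r)
    m=cv2.erode(m.astype(np.uint8),np.ones((2,2)))>0
    return P[m]
def bfit(cam,full=True,save=None,a0=.24):
    """pose of bore centre in tool frame; block x := tool -x, y := tool... z := tool -z ; pitch about tool y"""
    s=read_state();p,d=snapshot(cam);P=cloud(cam,d,s)
    if save: cv2.imwrite(save,p)
    M=R.from_quat(s["orientation"]).as_matrix()
    q=bluepts(p,d,P,s["tool_pos"]);L=(q-s["tool_pos"])@M
    B0=np.array([[-1,0,0],[0,1,0],[0,0,-1.]])  # columns: block axes in tool frame: x=-tx, y=ty, z=-tz
    def pose(v):
        # roll, pitch, yaw in block axes; pitch negative about y lifts x
        A=B0@R.from_euler("zyx",[v[3],-v[4],v[5]]).as_matrix(); return A,np.array(v[:3])
    def f(v):
        A,c=pose(v); l=(L-c)@A+np.array([0,0,.033]); return blk(l)
    best=None
    for a in (a0,a0+.1,a0-.1):
        r=least_squares(f,[0,0,.005,0,a,0],loss="soft_l1",f_scale=.001,x_scale=[.01,.01,.01,.1,.1,.1])
        if best is None or r.cost<best.cost: best=r
    v=best.x;A,c=pose(v);Bw=M@A;cw=s["tool_pos"]+M@c
    print(cam,"n",len(L),"res",np.median(abs(f(v))).round(5),"tool xyz",v[:3].round(4),"yaw,tilt,roll",v[3:].round(4))
    print("   bore world",cw.round(4),"x-axis",Bw[:,0].round(4),"yaw",np.arctan2(Bw[1,0],Bw[0,0]).round(4),"up",np.arcsin(Bw[2,0]).round(4),"roll",np.arcsin(Bw[2,1]).round(4))
    return cw,Bw
E
python3 -c "
from bfit import *
bfit('wrist');bfit('scene');s=st();print(S(s['tool_pos'][None]))"
```

```text
wrist n 10074 res 0.00034 tool xyz [-0.006  -0.      0.0055] yaw,tilt,roll [ 0.0013  0.1717 -0.0014]
   bore world [0.5283 0.2595 0.0502] x-axis [ 0.9241 -0.3401  0.1745] yaw -0.3526 up 0.1754 roll -0.0008
scene n 207 res 0.00071 tool xyz [-0.007  -0.0022  0.0051] yaw,tilt,roll [ 0.0087  0.1732 -0.0059]
   bore world [0.5285 0.2571 0.0506] x-axis [ 0.9267 -0.3322  0.1758] yaw -0.3442 up 0.1767 roll -0.0066
t 13.55 pos [0.5227 0.2616 0.0557] R [[-0.938, 0.347, 0.004], [0.347, 0.938, -0.0], [-0.004, 0.001, -1.0]] F [ 5.3 -1.1 -0.9] gap 0.0455 q [ 0.337  0.148  1.848 -0.002  1.143 -0.879]
[[-0.01316336  0.00104527  0.05568615]]
```

The fit shows a tilt of 0.173 in both cameras, and I need about 0.240. I'll push a further 3.2 mm.

```bash
python3 -m jog '[{"delta_pos":[0.0018,0,0],"turn":0},{"delta_pos":[0.0016,0,0],"turn":0},{"delta_pos":[0,0,0],"turn":0},{"delta_pos":[0,0,0],"turn":0}]' 0.7 20; python3 -c "
from bfit import *
bfit('wrist');s=st();print(S(s['tool_pos'][None]))"
```

```text
clock: 13.95
tool_pos: [0.5197, 0.2627, 0.0558]
orientation: [0.176, 0.984, 0.0, 0.002]
wrist_force: [5.4, -1.2, -0.7]
finger_gap: 0.0455
wrist n 9467 res 0.00036 tool xyz [-0.0073 -0.0007  0.0051] yaw,tilt,roll [0.0027 0.2324 0.0017]
   bore world [0.5263 0.2595 0.0507] x-axis [ 0.9126 -0.335   0.2343] yaw -0.3518 up 0.2365 roll 0.0019
t 14.0 pos [0.5197 0.2627 0.0558] R [[-0.938, 0.347, 0.004], [0.347, 0.938, -0.001], [-0.004, 0.001, -1.0]] F [ 4.9 -1.7  0. ] gap 0.0454 q [ 0.341  0.143  1.853 -0.002  1.142 -0.875]
[[-0.01636335  0.00108668  0.05584729]]
```

```bash
python3 -m jog '[{"delta_pos":[0.0005,0,0],"turn":0},{"delta_pos":[0,0,0],"turn":0}]' 0.7 20 && python3 -m jog '[{"delta_pos":[0,0,0],"turn":0},{"delta_pos":[0,0,0],"turn":0},{"delta_pos":[0,0,-0.01],"turn":0},{"delta_pos":[0,0,-0.03],"turn":0},{"delta_pos":[0,0,-0.045],"turn":0},{"delta_pos":[0,0,-0.03],"turn":0},{"delta_pos":[0,0,0],"turn":0},{"delta_pos":[0,0,0],"turn":0}]' 0.8 60; python3 -c "
from bfit import *
bfit('wrist',save='pics/w9.png');bfit('scene',save='pics/s9.png');s=st()"
```

```text
clock: 14.2
tool_pos: [0.5194, 0.2628, 0.0559]
orientation: [0.176, 0.984, 0.0, 0.002]
wrist_force: [6.6, -1.8, -0.4]
finger_gap: 0.0453
clock: 15.0
tool_pos: [0.5167, 0.2631, 0.1691]
orientation: [0.176, 0.984, -0.001, -0.001]
wrist_force: [0.8, 0.2, -3.6]
finger_gap: 0.0449
wrist n 9246 res 0.00034 tool xyz [-0.0073 -0.0001  0.0053] yaw,tilt,roll [ 0.0017  0.2345 -0.0031]
   bore world [0.5235 0.2604 0.1637] x-axis [ 0.9136 -0.3349  0.2304] yaw -0.3514 up 0.2325 roll -0.005
scene n 255 res 0.0007 tool xyz [-0.0087 -0.0021  0.0056] yaw,tilt,roll [0.0057 0.2345 0.0054]
   bore world [0.5233 0.2578 0.162 ] x-axis [ 0.9149 -0.3328  0.2283] yaw -0.3489 up 0.2304 roll 0.0008
t 15.1 pos [0.5157 0.2626 0.1669] R [[-0.938, 0.347, -0.006], [0.347, 0.938, -0.002], [0.005, -0.004, -1.0]] F [-0.8  0.2 -3. ] gap 0.0451 q [ 0.342  0.008  1.792  0.     1.348 -0.874]
```

View pics/w9.png

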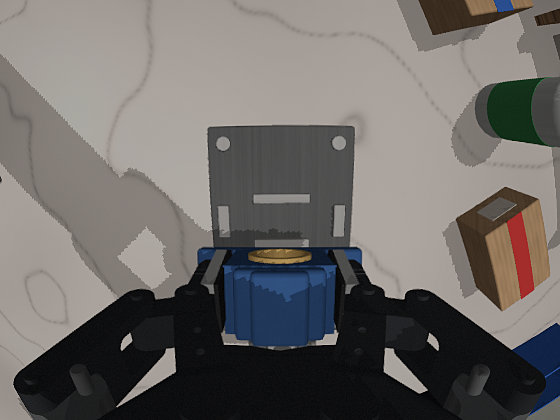

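The block is held at a tilt of 0.2345 and the nest is clear. I'll carry it to the viewing point.

```bash
python3 -c "
from plan import *
plan([.5052,-.2398,.2628],np.pi-.022,14)"
```

```text
[-0.012, -0.034, -0.007] turn -0.0076
[-0.011, -0.034, -0.007] turn -0.0076
[-0.01, -0.034, -0.007] turn -0.0076
[-0.009, -0.035, -0.007] turn -0.0076
[-0.008, -0.035, -0.007] turn -0.0076
[-0.008, -0.035, -0.007] turn -0.0076
[-0.007, -0.035, -0.007] turn -0.0076
[-0.006, -0.035, -0.007] turn -0.0076
[-0.005, -0.036, -0.007] turn -0.0076
[-0.004, -0.036, -0.007] turn -0.0076
[-0.003, -0.036, -0.007] turn -0.0076
[-0.003, -0.036, -0.007] turn -0.0076
[-0.002, -0.036, -0.007] turn -0.0076
[-0.001, -0.036, -0.007] turn -0.0076
```

```bash
python3 -m jog '[{"delta_pos":[-0.012,-0.034,-0.007],"turn":-0.0076},{"delta_pos":[-0.011,-0.034,-0.007],"turn":-0.0076},{"delta_pos":[-0.010,-0.034,-0.007],"turn":-0.0076},{"delta_pos":[-0.009,-0.035,-0.007],"turn":-0.0076},{"delta_pos":[-0.008,-0.035,-0.007],"turn":-0.0076},{"delta_pos":[-0.008,-0.035,-0.007],"turn":-0.0076},{"delta_pos":[-0.007,-0.035,-0.007],"turn":-0.0076},{"delta_pos":[-0.006,-0.035,-0.007],"turn":-0.0076}]' && python3 -m jog '[{"delta_pos":[-0.005,-0.036,-0.007],"turn":-0.0076},{"delta_pos":[-0.004,-0.036,-0.007],"turn":-0.0076},{"delta_pos":[-0.003,-0.036,-0.007],"turn":-0.0076},{"delta_pos":[-0.003,-0.030,-0.007],"turn":-0.0076},{"delta_pos":[0,-0.020,-0.007],"turn":-0.0076},{"delta_pos":[0,0,0],"turn":0},{"delta_pos":[0,0,0],"turn":0}]'; python3 -c "
from bfit import *
from head import headpts,fit,view
bfit('wrist',save='pics/w10.png');bfit('scene',save='pics/s10.png')
for n in ('scene','top','wrist'):
  s=read_state();p,d=snapshot(n);P=cloud(n,d,s);q=headpts(P,d>0)
  if len(q)>200:
    v,e=fit(q);print(n,len(q),v.round(4),e,view(v)[0].round(4))
s=st()"
```

```text
clock: 15.9
tool_pos: [0.5104, -0.0241, 0.2236]
orientation: [0.081, 0.997, 0.0, -0.003]
wrist_force: [1.2, -0.5, -2.4]
finger_gap: 0.0447
clock: 16.6
tool_pos: [0.507, -0.1813, 0.259]
orientation: [0.023, 1.0, 0.001, -0.002]
wrist_force: [-0.8, 1.3, -3.3]
finger_gap: 0.045
wrist n 9059 res 0.00036 tool xyz [-0.0072 -0.      0.0053] yaw,tilt,roll [ 0.0036  0.2331 -0.0025]
   bore world [ 0.5142 -0.1817  0.2536] x-axis [ 0.973  -0.0403  0.2273] yaw -0.0414 up 0.2293 roll -0.0008
scene n 217 res 0.00081 tool xyz [-0.008  -0.002   0.0045] yaw,tilt,roll [-0.0097  0.2237 -0.0143]
   bore world [ 0.515  -0.1832  0.2546] x-axis [ 0.9746 -0.0499  0.2183] yaw -0.0512 up 0.2201 roll -0.0099
scene 1144 [ 0.7089 -0.2444  0.3053 -0.0185  0.2326] 0.0007605574125089387 [ 0.5123 -0.2407  0.2588]
top 658 [ 0.7087 -0.2433  0.3066 -0.025   0.2519] 0.0016838313853508868 [ 0.5132 -0.2385  0.2562]
t 16.85 pos [ 0.5077 -0.1807  0.2607] R [[-0.999, 0.043, -0.001], [0.043, 0.999, 0.001], [0.001, 0.001, -1.0]] F [ 0.1 -0.3 -2.5] gap 0.0448 q [-0.48  -0.162  1.794  0.     1.511 -2.008]
```

View pics/s10.png

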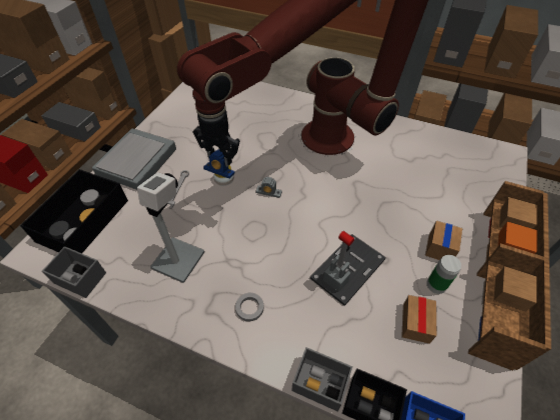

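View pics/w10.png

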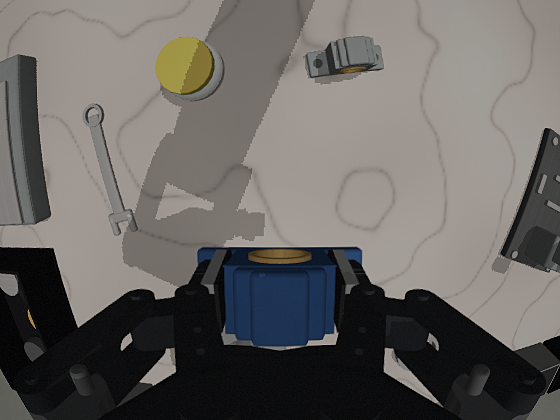

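The bore axis is nearly lined up with the lens in the scene view: block at (218,162), lens at (172,182). I'll do the last 58 mm and the small remaining turn.

```bash
python3 -m jog '[{"delta_pos":[0,-0.030,-0.001],"turn":-0.0032},{"delta_pos":[0,-0.020,-0.001],"turn":-0.0032},{"delta_pos":[0,-0.008,0],"turn":0},{"delta_pos":[0,0,0],"turn":0},{"delta_pos":[0,0,0],"turn":0},{"delta_pos":[0,0,0],"turn":0}]'; python3 -c "
from bfit import *
from head import headpts,fit,view
bfit('wrist',save='pics/w11.png');bfit('scene',save='pics/s11.png');bfit('wrist');bfit('scene');bfit('top')
for n in ('scene','top'):
  s=read_state();p,d=snapshot(n);P=cloud(n,d,s);q=headpts(P,d>0,.28)
  v,e=fit(q);print(n,len(q),v.round(4),e,view(v)[0].round(4))
s=st()"
```

```text
clock: 17.45
tool_pos: [0.5058, -0.2388, 0.2635]
orientation: [0.011, 1.0, 0.0, -0.0]
wrist_force: [0.6, 0.6, -2.8]
finger_gap: 0.0445
wrist n 9112 res 0.00036 tool xyz [-0.0072 -0.0007  0.0053] yaw,tilt,roll [0.0023 0.235  0.0038]
   bore world [ 0.513  -0.2396  0.2581] x-axis [ 0.9723 -0.021   0.2326] yaw -0.0216 up 0.2348 roll 0.0038
scene n 201 res 0.00068 tool xyz [-0.0077 -0.0025  0.0052] yaw,tilt,roll [-0.0074  0.2319  0.0052]
   bore world [ 0.5134 -0.2415  0.2583] x-axis [ 0.9728 -0.0309  0.2297] yaw -0.0317 up 0.2318 roll 0.0073
wrist n 9091 res 0.00036 tool xyz [-0.0072 -0.0008  0.0053] yaw,tilt,roll [0.0028 0.2352 0.0017]
   bore world [ 0.513  -0.2398  0.2582] x-axis [ 0.9723 -0.0199  0.233 ] yaw -0.0205 up 0.2352 roll 0.0013
scene n 211 res 0.00067 tool xyz [-0.0078 -0.0024  0.0043] yaw,tilt,roll [ 0.004   0.2245 -0.007 ]
   bore world [ 0.5136 -0.2416  0.2593] x-axis [ 0.9748 -0.0169  0.2227] yaw -0.0173 up 0.2245 roll -0.0078
top n 0 res nan tool xyz [0.    0.    0.005] yaw,tilt,roll [0.   0.24 0.  ]
   bore world [ 0.5058 -0.2392  0.2586] x-axis [ 0.9711 -0.0225  0.2377] yaw -0.0231 up 0.24 roll 0.0001
scene 1105 [ 0.7088 -0.2444  0.3053 -0.0217  0.2461] 0.0007162425439526214 [ 0.513  -0.2402  0.2561]
top 653 [ 0.7084 -0.2432  0.3067 -0.0308  0.2617] 0.0015264027370871375 [ 0.5134 -0.2372  0.2544]
t 17.8 pos [ 0.5058 -0.2395  0.2636] R [[-1.0, 0.024, 0.0], [0.024, 1.0, 0.0], [-0.0, 0.0, -1.0]] F [ 0.6  1.  -2.4] gap 0.0448 q [-0.575 -0.114  1.745  0.     1.51  -2.123]
  return _methods._mean(a, axis=axis, dtype=dtype,
  ret = ret.dtype.type(ret / rcount)
```

The position is within about 2 mm. I have time to spare, so I'll average several frames to firm up the lens tilt and position.

```bash
python3 - <<'E'
from bfit import *
from head import *
for n in ('scene','top'):
  V=[];ds=[]
  for i in range(12):
    p,d=snapshot(n);ds.append(d)
    P=cloud(n,d);q=headpts(P,d>0,.28);v,e=fit(q);V.append(np.r_[v,view(v)[0]])
  V=np.array(V);print(n,V.mean(0).round(4),"sem",(V.std(0)/12**.5).round(4))
  D=np.array(ds);ok=(D>0).all(0);Dm=np.median(D,0);ok&=(D.std(0)<.01)
  P=cloud(n,Dm);q=headpts(P,ok,.28);v,e=fit(q);print("  med",len(q),v.round(4),e,view(v)[0].round(4))
  hsv=cv2.cvtColor(p,cv2.COLOR_BGR2HSV)
  # top face plane: points whose local z ~ +28mm
  for it in range(2):
    l=local(q,v);m=(abs(l[:,2]-.028)<.004)&(abs(l[:,0])<.036)&(abs(l[:,1])<.024);t=q[m];c=t.mean(0);nn=np.linalg.svd(t-c)[2][2];nn*=np.sign(nn[2])
  ya=v[3];print("  top plane n",m.sum(),nn.round(4),"tilt",np.arctan2(-(nn[0]*np.cos(ya)+nn[1]*np.sin(ya)),nn[2]).round(4),"side",(-nn[0]*np.sin(ya)+nn[1]*np.cos(ya)).round(4))
st()
E
```

```text
scene [ 0.7087 -0.2444  0.3054 -0.0243  0.2453  0.5128 -0.2396  0.2564] sem [0.     0.     0.     0.0006 0.0008 0.     0.0001 0.0002]
  med 1073 [ 0.7087 -0.2444  0.3054 -0.0238  0.2457] 0.00036335673550890596 [ 0.5128 -0.2398  0.2563]
  top plane n 327 [-0.2477  0.01    0.9688] tilt 0.2505 side 0.0041
top [ 0.7084 -0.2432  0.3068 -0.0263  0.2598  0.5133 -0.2381  0.2549] sem [0.0001 0.     0.     0.0014 0.0018 0.0001 0.0003 0.0004]
  med 636 [ 0.7096 -0.2433  0.3068 -0.0242  0.2551] 0.0007071082707830832 [ 0.5142 -0.2386  0.2558]
  top plane n 389 [-2.499e-01 -3.000e-04  9.683e-01] tilt 0.2525 side -0.0063
t 19.0 pos [ 0.5057 -0.2397  0.2636] R [[-1.0, 0.024, 0.0], [0.024, 1.0, 0.0], [-0.0, 0.0, -1.0]] F [ 0.3 -0.4 -2.5] gap 0.0449 q [-0.576 -0.113  1.745  0.     1.51  -2.123]
```

The lens tilt averages about 0.250, against 0.235 for the block, which leaves 0.9° of error. The viewing point height comes out at about 0.256, so I'll lower by 2 mm and make the final checks.

```bash
python3 -m jog '[{"delta_pos":[0,0,0.002],"turn":0},{"delta_pos":[0,0,0],"turn":0},{"delta_pos":[0,0,0],"turn":0},{"delta_pos":[0,0,0],"turn":0},{"delta_pos":[0,0,0],"turn":0}]'; python3 -c "
from bfit import *
bfit('wrist');bfit('scene',save='pics/s12.png');lev(['scene','top']);s=st();print(s['joint_velocities'].round(4))
p=cv2.imread('pics/s12.png');cv2.imwrite('pics/s12z.png',cv2.resize(p[120:280,120:300],None,fx=3.6,fy=3.6))"
```

```text
clock: 19.5
tool_pos: [0.5057, -0.2397, 0.2617]
orientation: [0.012, 1.0, -0.0, 0.0]
wrist_force: [0.3, 0.3, -3.8]
finger_gap: 0.045
wrist n 9067 res 0.00036 tool xyz [-0.0072 -0.0003  0.0054] yaw,tilt,roll [ 0.0025  0.2339 -0.001 ]
   bore world [ 0.5129 -0.2402  0.2563] x-axis [ 0.9726 -0.0205  0.2318] yaw -0.0211 up 0.2339 roll -0.0016
scene n 207 res 0.00071 tool xyz [-0.0083 -0.0027  0.0054] yaw,tilt,roll [-0.0075  0.208   0.0032]
   bore world [ 0.514  -0.2426  0.2563] x-axis [ 0.9779 -0.0314  0.2065] yaw -0.0321 up 0.208 roll 0.0047
scene 125
  centre [0.0778 0.2317] angle 1.555
top 81
  centre [0.0779 0.2325] angle 1.555
t 19.7 pos [ 0.5057 -0.2397  0.2616] R [[-1.0, 0.024, 0.0], [0.024, 1.0, -0.0], [-0.0, -0.0, -1.0]] F [ 0.9 -1.1 -3.1] gap 0.0451 q [-0.576 -0.112  1.747  0.     1.507 -2.123]
[-0.0003  0.0003  0.0003 -0.0002  0.0002  0.0006]
```

View pics/s12z.png

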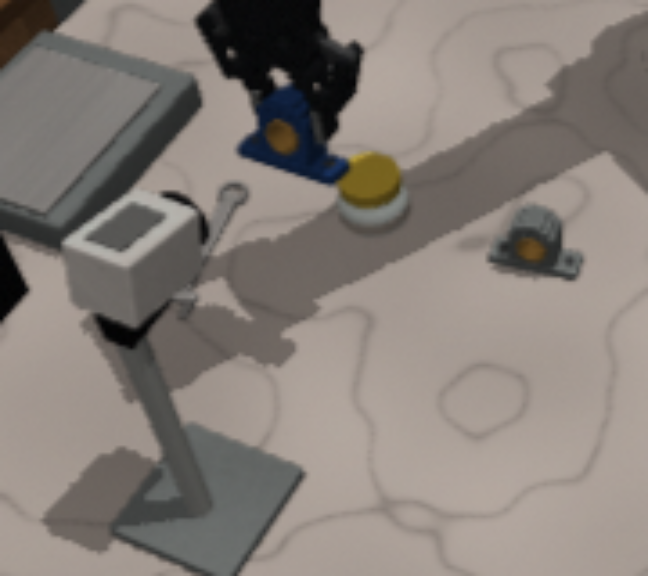

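The block faces the lens, bore at (282,135) in the crop, foot down, clear of the camera and steady. I'll hand in.

```bash
python3 -c "
from station import *
print(hand_in())"
```

```text
the job is handed in; nothing more can be done
None
```

I swung the lever upright first, then took the block out of the stand, and handed in still holding it in front of the lens at 19.7 s of the 45 s. The arm was still, and nothing was touched apart from the lever, the stand and the block.

- **Lever:** the first swing stopped short at about 1.48 rad, so I nudged it on with closed fingers. It then read 1.569 from the wrist camera and 1.555 to 1.557 from the scene and top cameras.
- **Tilting the block:** the tool can only point straight down, so I tipped the block against the nest strip in a light 20 N grip. I then gripped it at 60 N and lifted it out.
- **Position:** the last wrist check put the bore at (0.5129, -0.2402, 0.2563). The viewing point is about (0.513, -0.2395, 0.256), so they agree to about 1 mm, on a calibration good to about 2 mm.
- **Angles:** yaw was -0.021 against -0.024 for the lens, and roll was about 0.
- **Remaining tilt error:** the block stands at 0.234 against a lens tilt of about 0.250, so it is roughly 0.9° off. I left that rather than push the block against something again.
- **Readings that disagreed:**
  - The scene camera has few points on the block. It read the block's tilt between 0.21 and 0.23, and its position 1 to 3 mm off from the wrist camera.
  - The lens-tilt estimates ranged from 0.233 to 0.262 before averaging.

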